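# Fit a new filter stack to the bench fume extractor

## Robot

A 6-joint arm with a two-finger parallel gripper is mounted at the origin on a cart in front of the work surface, level with it; the furniture and walls round the work are solid. World frame = base frame: x ahead of the robot, y to its left, z up, the work surface at z = 0. Lengths are in m, angles in rad, forces in N, time in s.
With the tool pointing down it reaches from about 0.4 to 0.825 m from the base axis. Payload 7 kg.
Tool frame: the origin (TCP) lies midway between the tips of the shut fingers; the grasp point (between the pads) lies 19 mm behind it; z points along the fingers, x is the direction in which the jaws open and shut, and the axes are right-handed (so a half turn about z gives the same grasp; the last joint's range is limited). The gripper opens to 88 mm and grips with 3 to 60 N. Pads are 19 mm wide; open, the fingers measure 130 mm over their backs; the gripper's body (78 mm by 193 mm) begins 47 mm behind the grasp point.
Start: joints at [-0.856, 0.359, 0.012, 0, -1.224, -0.288], TCP at [0.279, -0.614, 0.196] pointing down, gripper open.
Joint ranges: [-3.07, 3.07], [-1.43, 2.12], [-1.02, 1.25], [-3.03, 1.67], [-3.05, -0], [-3.03, 3.03]. Speed limits (rad/s): [2.39, 2.39, 3.01, 3.14, 3.14, 3.14].

## Interface

Orientations are given as [roll, pitch, yaw] about the fixed x, y, z axes, in that order (R = Rz(yaw) Ry(pitch) Rx(roll)).
In Python, from station import arm, grab_frame, camera_params gives the robot as it stands.
- The arm moves only by the shell command python3 -m handwheel 'ROWS' [FORCE]. ROWS is JSON, a list that holds one entry, the list of rows, each a list of 5 numbers: the finger opening in m, from 0 to 0.0876, then the shift along the tool's x, y, z in m, then the turn about the tool's z in degrees. A call has 1 to 20 rows; each row is the pose to reach, as a shift and turn from the pose measured when the call began, along the tool's axes at that moment; what a row does not reach only later rows make up. A row lasts 1/12 s, in which the tool goes at most 41.7 mm and 7.16 degrees, less where a joint would pass 70% of its speed; a pose out of reach is approached as far as the arm can. A call with a gripper value outside its range is refused whole. The fingers move at their own pace and stop on an object; FORCE is the grip in N (left out, the last holds). Time passes only in rows, so rows that repeat a pose let the fingers close. It gives the time, the measured TCP pose, the force and the opening at its end, in the units of the state.
- arm.get_state(): the state, without advancing time (a new reading comes with each control period).
- grab_frame(name): name is "side" or "top" or "wrist"; returns the picture (384x512x3 uint8, blue, green, red); there is no depth.
- camera_params(name): a dict with "intrinsics" (3x3 intrinsics, pixels), "k1" (the pictures are not rectified: a ray, as slopes to the right and down, at radius r is drawn at 1 + k1 r^2 times it, then the intrinsics apply), "R" (3x3) and "t" (3): a world point X has camera coordinates R X + t; the wrist camera has in their place "tool_from_camera" (4x4, takes a point from camera to tool coordinates, whose origin is the TCP and whose axes are the tool frame's). Camera axes: x right, y down, z forward; pixel columns grow to the right and rows downward; lengths in m; the calibration is good to about 2 mm. A picture is of the moment at which its call begins: read the wrist's pose just before it. camera_params takes no time and is no camera call.
- arm.job_done(): hands the job in, once; it reports no verdict.
The state is a dict: "t": time; "q": joint angles; "qd": joint speeds; "joint_efforts": joint torques, N m; "eef_pos": TCP position; "ee_rot": TCP orientation; "force": force on the tool from outside, world axes, zero at the start; "moment": the same for the moment, N m; "width": finger opening in m.
Only numpy, scipy, OpenCV 4.12 (cv2) and the standard library are available. Lean on these libraries where they do the work, as an engineer would, in place of code of your own. Each camera call takes 0.05 s, during which the arm holds its last target.

## Task

Change the filters of the fume extractor: shut its damper, lift the spent tall cartridge off the rod and put it in the cardboard carton, then build the new stack on the rod from the bottom up: all the carbon discs that are laid out, then the pleated fine filter, then the small pre-filter, and last the intake cap, so that each lies flat on the one below. Keep the damper shut until the cap is on, then set its lever half open (45 degrees, the long middle mark). Do not disturb the mug or the primer jar.

Things in the scene. Friction and masses are not known exactly. Their poses are not given: they have to be found in the camera images.
- filter_unit: grey fan housing of the fume extractor, 150 (x) x 136 (y) x 70 mm high, fixed to the desk; an aluminium exhaust duct, 58 mm thick, leaves its -y side and reaches 196 mm from the origin; a vertical steel rod stands in the middle of its flat top. Origin on the desk, under the rod; its front with the rocker switch faces -x
- rod_seat (a point): centre of the rubber seat on top of the housing, 70 mm above the desk, where the rod rises and the lowest part of the stack rests. The rod is 13 mm thick with a tapered end and fixed; parts slide freely on it
- rod_tip (a point): top end of the rod, 88 mm above the seat. Because the rod stands up between the fingers, a thin disc for the bottom of the stack is let go part way down the rod and slides down the rest
- damper_lever (a joint): angle of the damper lever in rad: 0 = shut (stop; lever points to the unit's -x, across the duct), 1.571 = fully open (stop; lever points to the unit's -y, along the duct); seen from above it opens counter-clockwise. Light friction (about 1 N at the knob), it stays where it is left. The plate under it has long marks at 0, 45 and 90 degrees
- damper_pivot (a point): the lever's vertical pivot axis, on top of the duct, 128 mm from the rod towards the unit's -y, 78 mm above the desk
- damper_knob (a point): middle of the lever's upright black knob, 21 mm thick and 34 mm high (from 80 to 114 mm above the desk), 62 mm from the pivot axis; this point is 100 mm above the desk
- spent_cartridge: spent one-piece cartridge, standing on the seat with the rod through it; 62 mm thick outside, 64 mm tall, 0.13 kg, ring-shaped, with a 20 mm bore right through; origin at the centre of its underside, z up its axis; the rod stands 24 mm out of its top
- carbon_1: new carbon disc (one to three are laid out, all alike and in any order), 62 mm across, 14 mm thick, both faces flat, with rows of small holes, 0.06 kg; ring-shaped, with a 20 mm bore right through; origin at the centre of its underside, z up its axis; flat on the desk or on the 3 mm cutting mat at the start; None if absent
- carbon_2: new carbon disc (one to three are laid out, all alike and in any order), 62 mm across, 14 mm thick, both faces flat, with rows of small holes, 0.06 kg; ring-shaped, with a 20 mm bore right through; origin at the centre of its underside, z up its axis; flat on the desk or on the 3 mm cutting mat at the start; None if absent
- carbon_3: new carbon disc (one to three are laid out, all alike and in any order), 62 mm across, 14 mm thick, both faces flat, with rows of small holes, 0.06 kg; ring-shaped, with a 20 mm bore right through; origin at the centre of its underside, z up its axis; flat on the desk or on the 3 mm cutting mat at the start; None if absent
- fine_filter: new fine filter, 62 mm across, 22 mm thick, pleated paper round its side, 0.06 kg; ring-shaped, with a 20 mm bore right through; origin at the centre of its underside, z up its axis; flat on the desk or on the 3 mm cutting mat at the start
- pre_filter: new pre-filter, smaller: 50 mm across, 12 mm thick, with eight wide dark slots, 0.03 kg; ring-shaped, with a 20 mm bore right through; origin at the centre of its underside, z up its axis; flat on the desk or on the 3 mm cutting mat at the start
- intake_cap: intake cap: slotted disc, 66 mm across and 10 mm thick, with a dark steel grip collar on top, 32 mm across and 34 mm high (44 mm in all); ring-shaped, with a 20 mm bore right through; origin at the centre of its underside, z up its axis; 0.16 kg; collar upwards at the start
- waste_carton: shallow open cardboard carton, 150 (x) x 120 (y) x 34 mm, walls and floor 4 mm, fixed; origin at the centre of its underside
- solder_station: fixed soldering station between the robot and the unit, 175 x 203 mm, 115 mm high; origin on the desk under its middle
- orange_mug: orange mug, 69 mm across, 68 mm high, bystander; origin at its foot
- primer_jar: primer jar with black cap, 66 mm across, 70 mm high, bystander; origin at its foot
Not all that is in view belongs to the job. Leave any red look-alike of the pre_filter alone.

How it is judged:
By the outcome, as a careful person would: the job done as asked, in the order asked, and still so for the second after the job is handed in, with the robot touching nothing.
Of carbon_1, carbon_2, carbon_3 only 1 to 3 are there at a start; the rules pass over those that are not, and their reading is None.
At some moment in a run one of carbon_1, carbon_2, carbon_3, fine_filter, pre_filter, intake_cap may be knocked a few centimetres aside while the robot is not near it.
It also fails if it takes over 208 s, if anything falls off the work surface, if the arm or the gripper's body presses on something with over 40 N, if the wrist force passes 120 N, or if a joint passes its speed limit or range.

## Working session

There is one attempt and no reset: what is moved stays moved. The work goes in short steps, Python scripts to look and compute and a shell command to move; the robot and the scene stay as the last step left them, time stands still between calls to the robot, and variables do not carry over. Pictures are saved under pics/ and viewed, and the job is handed in when it is done.

```bash
ls; mkdir -p pics
python3 - <<'E'
from station import arm, grab_frame, camera_params
import cv2, numpy as np
np.set_printoptions(precision=4,suppress=True)
s=arm.get_state(); print(s)
for n in ("side","top","wrist"):
    cv2.imwrite(f"pics/{n}0.png",grab_frame(n)); print(n,camera_params(n))
E
```

```text
pics
{'t': 0.0, 'q': array([-0.8559,  0.3594,  0.0111, -0.0004, -1.2241, -0.2881]), 'qd': array([-0.0012,  0.0014, -0.0002, -0.0001, -0.0011, -0.0001]), 'joint_efforts': array([  0.0006, -58.2728,  29.3045,   6.9972,   0.0068,  -0.0001]), 'eef_pos': array([ 0.2792, -0.614 ,  0.1946]), 'ee_rot': array([-3.1415, -0.0016,  1.9975]), 'force': array([0.5752, 0.1969, 0.1967]), 'moment': array([-0.0113,  0.0277, -0.    ]), 'width': 0.08718528239722549}
side {'intrinsics': array([[348.3219,   0.    , 253.9973],
       [  0.    , 348.3219, 192.3849],
       [  0.    ,   0.    ,   1.    ]]), 'k1': 0.030279360985183187, 'R': array([[-0.9995,  0.0279, -0.0135],
       [ 0.0259,  0.5107, -0.8594],
       [-0.0171, -0.8593, -0.5112]]), 't': array([0.6291, 0.072 , 1.2624])}
top {'intrinsics': array([[378.0155,   0.    , 258.4869],
       [  0.    , 378.0155, 191.5662],
       [  0.    ,   0.    ,   1.    ]]), 'k1': -0.08616287884289872, 'R': array([[-0.0197, -0.9998,  0.0077],
       [-0.9963,  0.019 , -0.0841],
       [ 0.0839, -0.0093, -0.9964]]), 't': array([0.0543, 0.6127, 1.1913])}
wrist {'intrinsics': array([[301.0284,   0.    , 251.7044],
       [  0.    , 301.0284, 193.953 ],
       [  0.    ,   0.    ,   1.    ]]), 'k1': -0.054188750280692144, 'tool_from_camera': array([[ 1.    ,  0.0005, -0.0005, -0.0006],
       [-0.0003,  0.9576,  0.2882, -0.0771],
       [ 0.0006, -0.2882,  0.9576, -0.189 ],
       [ 0.    ,  0.    ,  0.    ,  1.    ]])}
```

View pics/top0.png

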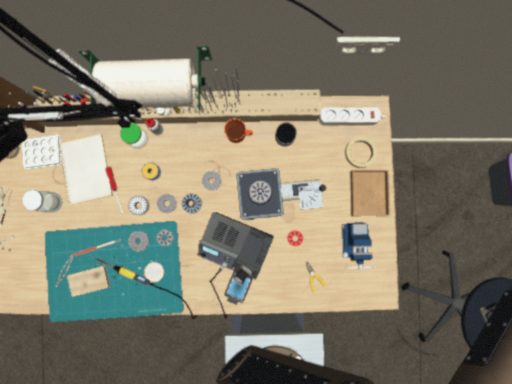

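View pics/side0.png

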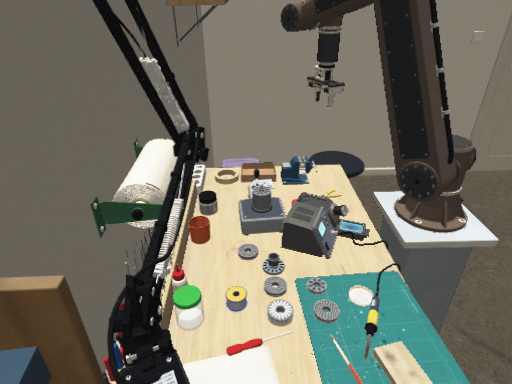

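View pics/wrist0.png

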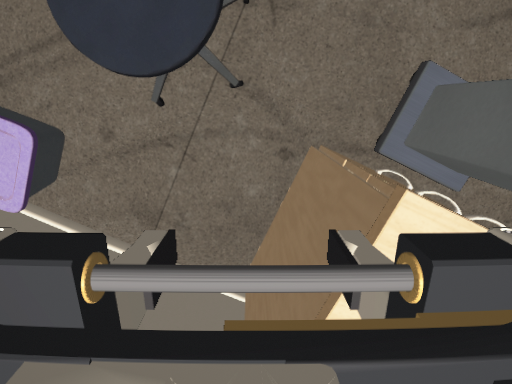

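Run:
```python
import cv2
t=cv2.imread("pics/top0.png"); 
cv2.imwrite("pics/topA.png",cv2.resize(t[110:320,40:240],None,fx=3.8,fy=2.85*1.333*.75,interpolation=cv2.INTER_CUBIC) if 0 else cv2.resize(t[110:260,80:280],(800,600),interpolation=cv2.INTER_CUBIC))
cv2.imwrite("pics/topB.png",cv2.resize(t[110:260,210:410],(800,600),interpolation=cv2.INTER_CUBIC))
s=cv2.imread("pics/side0.png")
cv2.imwrite("pics/sideA.png",cv2.resize(s[160:340,150:390],(800,600),interpolation=cv2.INTER_CUBIC))
```

```text
(no output)
```

View pics/topA.png

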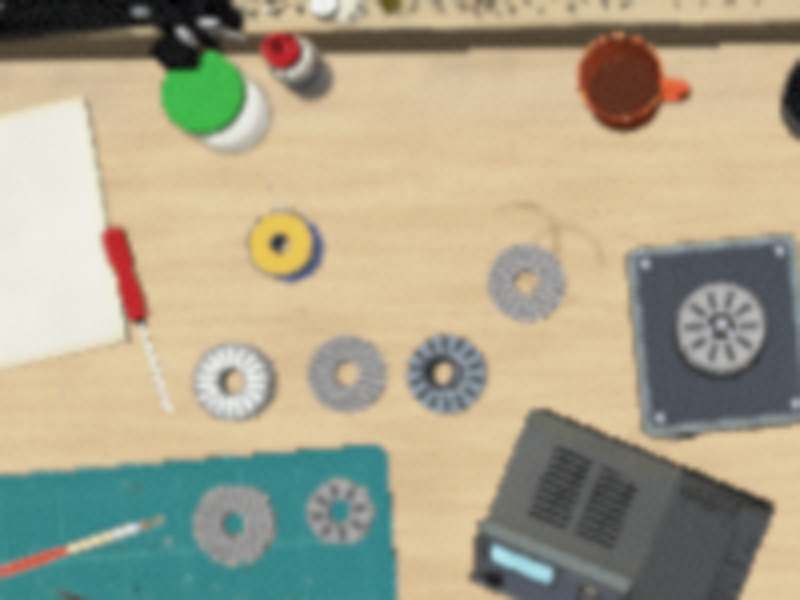

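View pics/topB.png

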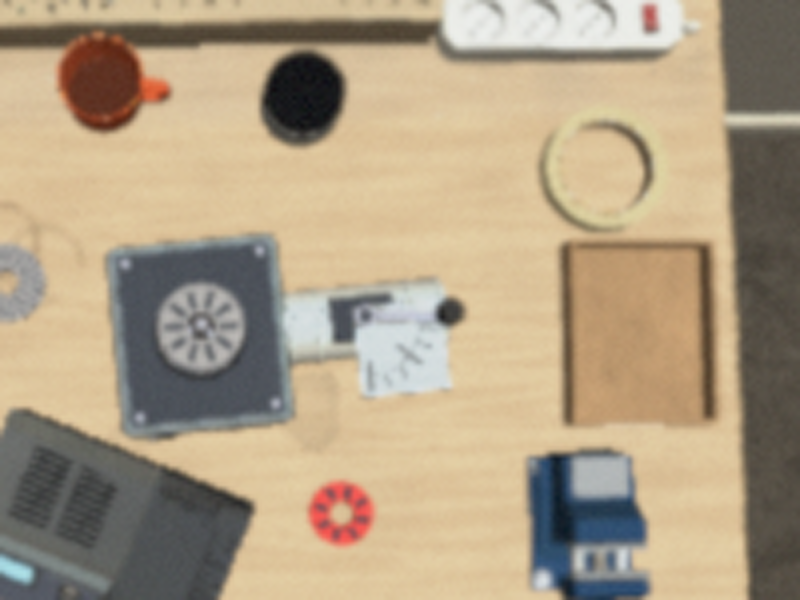

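View pics/sideA.png

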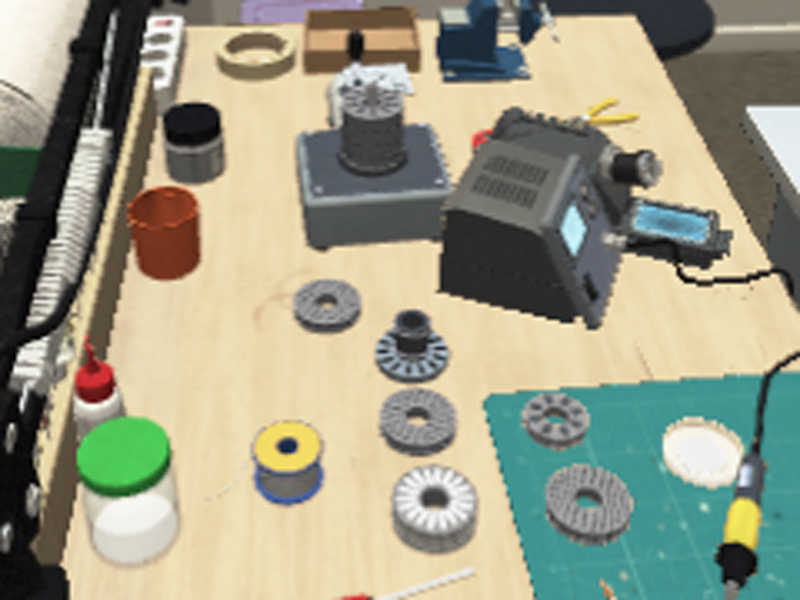

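```bash
cat > h.py <<'E'
import numpy as np, cv2
from station import arm, grab_frame, camera_params
from scipy.spatial.transform import Rotation as Ro
np.set_printoptions(precision=4,suppress=True)
def pose(c, st=None):
    p=camera_params(c)
    if c=="wrist":
        st=st or arm.get_state()
        Rt=Ro.from_euler('xyz',st['ee_rot']).as_matrix(); T=p['tool_from_camera']
        return p, Rt@T[:3,:3], Rt@T[:3,3]+st['eef_pos']     # world_from_cam R, centre
    return p, p['R'].T, -p['R'].T@p['t']
def ray(c,uv,st=None):
    p,R,o=pose(c,st)
    n=cv2.undistortPoints(np.array([[uv]],float),p['intrinsics'],np.array([p['k1'],0,0,0.]))[0,0]
    return o, R@np.array([n[0],n[1],1.])
def onz(c,uv,z,st=None):
    o,d=ray(c,uv,st); return o+d*(z-o[2])/d[2]
def proj(c,X,st=None):
    p,R,o=pose(c,st)
    Rc=R.T; 
    return cv2.projectPoints(np.array([X],float),cv2.Rodrigues(Rc)[0],-Rc@o,p['intrinsics'],np.array([p['k1'],0,0,0.]))[0][0,0]
def shift(dx,dy,yaw):  # world xy -> tool xy
    return np.array([np.cos(yaw)*dx+np.sin(yaw)*dy, np.sin(yaw)*dx-np.cos(yaw)*dy])
E
python3 - <<'E'
from h import *
A=lambda u,v:(80+u/4-.375,110+v/4-.375)
B=lambda u,v:(210+u/4-.375,110+v/4-.375)
for n,uv,z in [("c_a",A(526,283),.014),("c_b",A(347,373),.014),("c_mat",A(234,525),.017),("pre",A(340,511),.015),("fine",A(234,382),.022),("cap rim",A(446,374),.010),("cap collar",A(444,372),.044),
 ("cartr top",B(201,328),.134),("knob top",B(451,311),.114),("pivot",B(363,316),.085),("carton TL",B(566,243),.034),("carton BR",B(712,424),.034),("unit TL",B(110,250),.07),("unit TR",B(273,235),.07),("unit BR",B(290,418),.07),("unit BL",B(126,436),.07),("mug",B(102,82),.068),("jar",B(303,90),.07),("st TL",A(537,412),.115),("st TR",A(772,505),.1),("red",B(342,514),.012),("vise top",B(600,475),.08)]:
    print(n,np.round(uv,1),onz("top",uv,z)[:2])
E
```

```text
c_a [211.1 180.4] [0.6541 0.196 ]
c_b [166.4 202.9] [0.5834 0.3426]
c_mat [138.1 240.9] [0.4618 0.4345]
pre [164.6 237.4] [0.4718 0.3484]
fine [138.1 205.1] [0.5772 0.4332]
cap rim [191.1 203.1] [0.5813 0.2624]
cap collar [190.6 202.6] [0.581  0.2582]
cartr top [259.9 191.6] [0.6042 0.0394]
knob top [322.4 187.4] [ 0.6151 -0.1485]
pivot [300.4 188.6] [ 0.6152 -0.0857]
carton TL [351.1 170.4] [ 0.676  -0.2586]
carton BR [387.6 215.6] [ 0.5272 -0.372 ]
unit TL [237.1 172.1] [0.6719 0.1082]
unit TR [277.9 168.4] [ 0.6813 -0.0191]
unit BR [282.1 214.1] [ 0.5385 -0.0288]
unit BL [241.1 218.6] [0.5272 0.098 ]
mug [235.1 130.1] [0.806  0.1128]
jar [285.4 132.1] [ 0.7963 -0.0456]
st TL [213.9 212.6] [0.5458 0.177 ]
st TR [272.6 235.9] [0.4733 0.0034]
red [295.1 238.1] [ 0.4615 -0.0731]
vise top [359.6 228.4] [ 0.4894 -0.266 ]
```

```bash
python3 -m handwheel '[[[0.06,0.283,0.498,-0.055,-65.5],[0.06,0.283,0.498,-0.055,-65.5],[0.06,0.283,0.498,-0.055,-65.5],[0.06,0.283,0.498,-0.055,-65.5],[0.06,0.283,0.498,-0.055,-65.5],[0.06,0.283,0.498,-0.055,-65.5],[0.06,0.283,0.498,-0.055,-65.5],[0.06,0.283,0.498,-0.055,-65.5],[0.06,0.283,0.498,-0.055,-65.5],[0.06,0.283,0.498,-0.055,-65.5],[0.06,0.283,0.498,-0.055,-65.5],[0.06,0.283,0.498,-0.055,-65.5],[0.06,0.283,0.498,-0.055,-65.5],[0.06,0.283,0.498,-0.055,-65.5],[0.06,0.283,0.498,-0.055,-65.5],[0.06,0.283,0.498,-0.055,-65.5],[0.06,0.283,0.498,-0.055,-65.5]]]' 25
python3 - <<'E'
from h import *
s=arm.get_state(); print(s['eef_pos'],s['ee_rot'],s['q'])
im=grab_frame("wrist"); cv2.imwrite("pics/w1.png",im)
cv2.imwrite("pics/w1b.png",cv2.resize(im,(800,600)))
E
```

```text
t: 1.57
eef_pos: [0.6152, -0.1502, 0.2496]
ee_rot: [3.141, -0.002, 3.141]
force: [0.0, -0.9, -0.2]
width: 0.06
[ 0.6152 -0.1502  0.2496] [ 3.1405 -0.0018  3.1414] [ 0.0674  0.2637  0.0002 -0.0012 -1.309  -0.0673]
```

View pics/w1b.png

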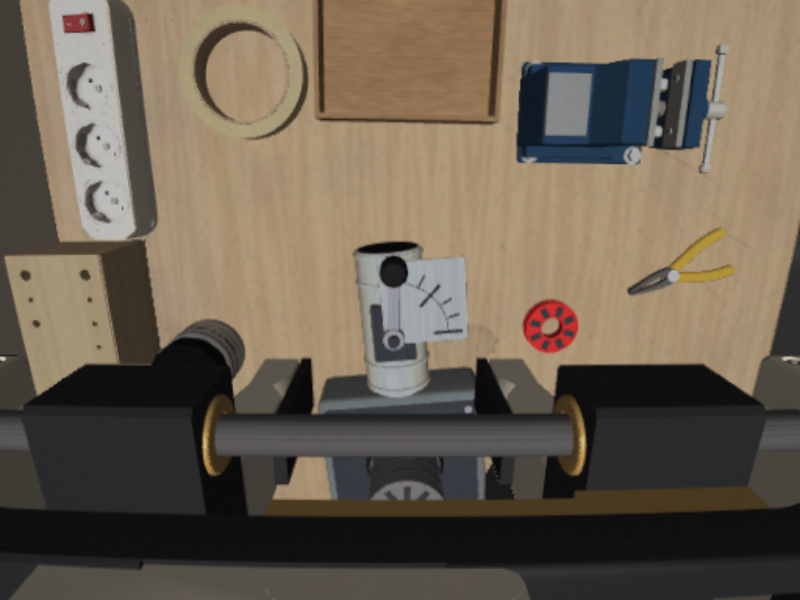

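Run:
```python
from h import *
f=lambda u,v:((u+.5)*.64-.5,(v+.5)*.64-.5)
k=onz("wrist",f(394,270),.114); p=onz("wrist",f(394,340),.087)
print(k,p,np.linalg.norm((k-p)[:2]),np.degrees(np.arctan2(*(k-p)[1::-1])))
for n,uv,z in [("m0",(450,331),.08),("m45",(430,296),.08),("carTL",(317,120),.034),("carTR",(499,123),.034),("red",(551,326),.012)]:
    q=onz("wrist",f(*uv),z); print(n,q,np.degrees(np.arctan2(q[1]-p[1],q[0]-p[0])))
im=cv2.imread("pics/w1.png")[140:240,215:315]; cv2.imwrite("pics/w1c.png",cv2.resize(im,(600,600),interpolation=cv2.INTER_CUBIC))
```

```text
[ 0.6156 -0.1559  0.114 ] [ 0.6156 -0.0926  0.087 ] 0.06333960078351525 -90.00714171433559
m0 [ 0.5702 -0.0976  0.08  ] -173.68628495793405
m45 [ 0.5871 -0.1271  0.08  ] -129.58045464071688
carTL [ 0.678  -0.2627  0.034 ] -69.88142331877312
carTR [ 0.53   -0.2604  0.034 ] -117.02460328590068
red [ 0.4636 -0.0776  0.012 ] 174.36903124684943
```

View pics/w1c.png

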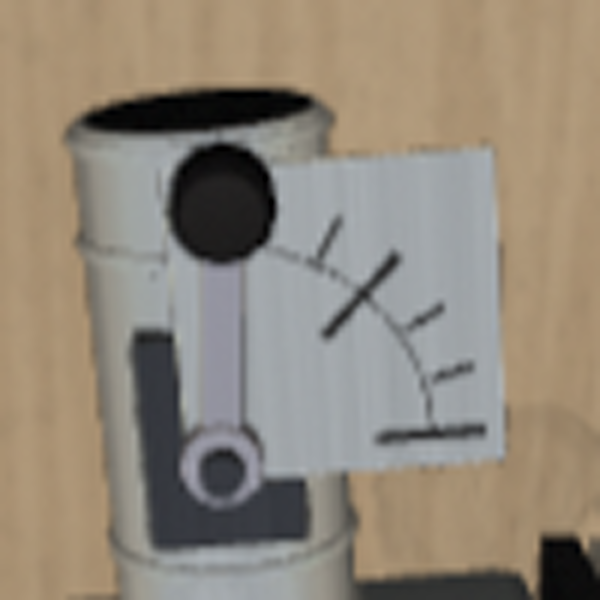

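```bash
python3 -m handwheel '[[[0.06,0,-0.002,0.04,0],[0.06,0,-0.002,0.08,0],[0.06,0,-0.002,0.12,0],[0.06,0,-0.002,0.15,0],[0.06,0,-0.002,0.163,0],[0.06,0,-0.002,0.163,0],[0.012,0,-0.002,0.163,0],[0.012,0,-0.002,0.163,0],[0.012,0,-0.002,0.163,0],[0.012,0,-0.002,0.163,0],[0.012,0,-0.002,0.163,0],[0.012,0,-0.002,0.163,0]]]' 8
```

```text
t: 2.62
eef_pos: [0.6151, -0.1526, 0.0877]
ee_rot: [3.14, -0.0, 3.14]
force: [0.4, 0.1, -0.4]
width: 0.026
```

```bash
python3 -m handwheel '[[[0.012,0,0,0,0],[0.012,0,0,0,0],[0.012,0.0108,0.0009,0,0],[0.012,0.0212,0.0037,0,0],[0.012,0.031,0.0083,0,0],[0.012,0.0399,0.0145,0,0],[0.012,0.0475,0.0221,0,0],[0.012,0.0537,0.031,0,0],[0.012,0.0583,0.0408,0,0],[0.012,0.0606,0.0491,0,0],[0.012,0.0618,0.0566,0,0],[0.012,0.062,0.0598,0,0],[0.012,0.062,0.0598,0,0],[0.012,0.062,0.0598,0,0]]]' 8
```

```text
t: 3.78
eef_pos: [0.5534, -0.0924, 0.0877]
ee_rot: [3.141, -0.0, 3.141]
force: [-0.2, -0.4, 1.4]
width: 0.0122
```

Run:
```python
from h import *
im=grab_frame("wrist"); cv2.imwrite("pics/w2.png",im)
cv2.imwrite("pics/w2b.png",cv2.resize(im,(800,600)))
t=grab_frame("top"); cv2.imwrite("pics/t2.png",cv2.resize(t[130:250,220:380],(800,600),interpolation=cv2.INTER_CUBIC))
```

```text
(no output)
```

View pics/w2b.png

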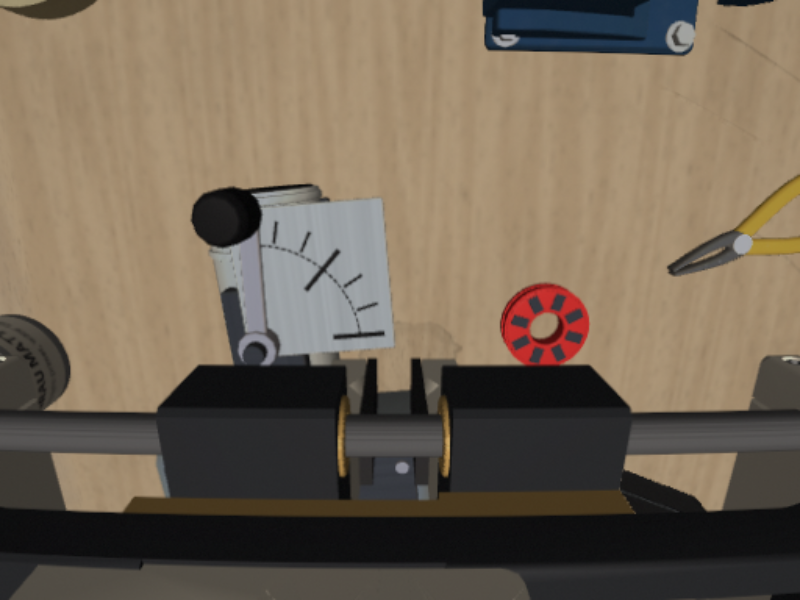

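View pics/t2.png

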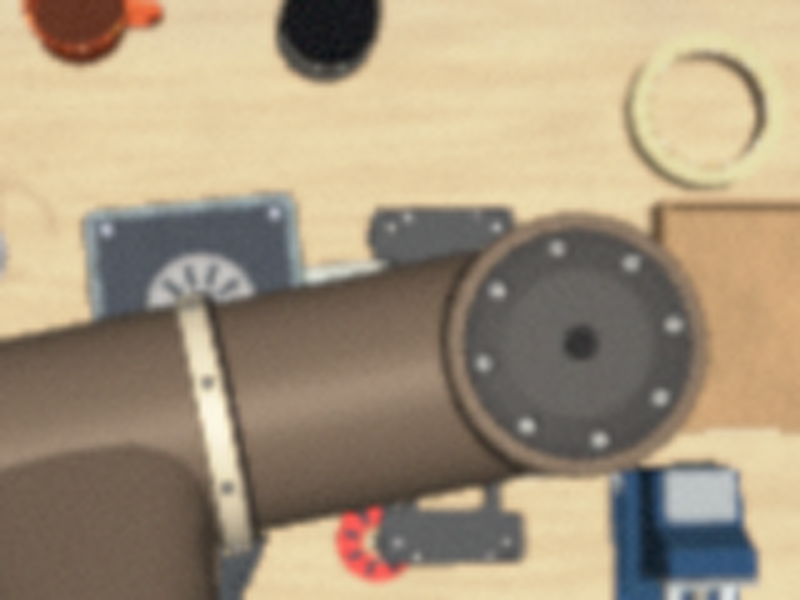

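Run:
```python
from h import *
f=lambda u,v:((u+.5)*.64-.5,(v+.5)*.64-.5)
s=arm.get_state();print(s['eef_pos'],s['ee_rot'])
for z in (.114,.1,.09): print(z,onz("wrist",f(226,216),z))
print(onz("wrist",f(256,351),.09),onz("wrist",f(359,335),.08),onz("wrist",f(323,270),.08))
for X in ([.615,-.152,.114],[.615,-.152,.08],[.6145,-.0895,.087],[.62,-.152,.114]): print(X,proj("wrist",X)/.64)
# finger-tip reprojection check: tip of fingers at TCP
print(proj("wrist",s['eef_pos'])/.64, proj("wrist",s['eef_pos']+[0,0,.019])/.64)
```

```text
[ 0.5533 -0.0929  0.0876] [ 3.1406 -0.0003  3.1404]
0.114 [ 0.6121 -0.1537  0.114 ]
0.1 [ 0.6171 -0.1522  0.1   ]
0.09 [ 0.6206 -0.1511  0.09  ]
[ 0.6135 -0.0937  0.09  ] [ 0.5698 -0.0973  0.08  ] [ 0.5845 -0.1269  0.08  ]
[0.615, -0.152, 0.114] [217.8472 220.7345]
[0.615, -0.152, 0.08] [247.1102 210.8326]
[0.6145, -0.0895, 0.087] [256.1292 356.8742]
[0.62, -0.152, 0.114] [203.654  220.8549]
[395.7824 350.3287] [395.9845 368.8237]
```

Run:
```python
from h import *
im=cv2.imread("pics/w2.png")[120:330,200:310]; cv2.imwrite("pics/w2c.png",cv2.resize(im,(418,798),interpolation=cv2.INTER_CUBIC)[:600])
t=grab_frame("side"); cv2.imwrite("pics/s2.png",t); cv2.imwrite("pics/s2c.png",cv2.resize(t[140:230,220:340],(800,600),interpolation=cv2.INTER_CUBIC))
s=arm.get_state()
for X in (s['eef_pos'],[.615,-.152,.114],[.615,-.152,.08]):
  u=proj("side",X); print(u,(u-[220,140])*6.667)
```

```text
[273.5592 182.5517] [357.0791 283.6923]
[256.2554 169.3325] [241.7146 195.5597]
[256.3455 177.2191] [242.3156 248.1399]
```

View pics/s2c.png

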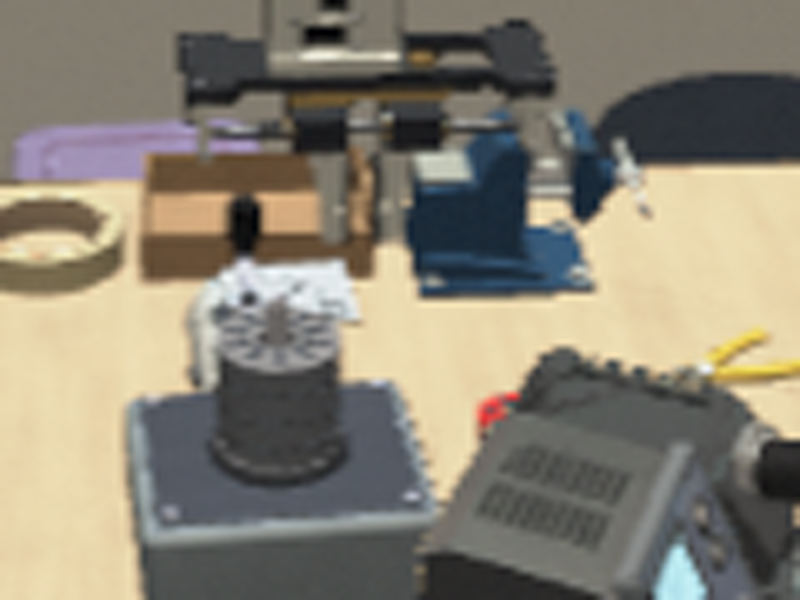

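View pics/w2c.png

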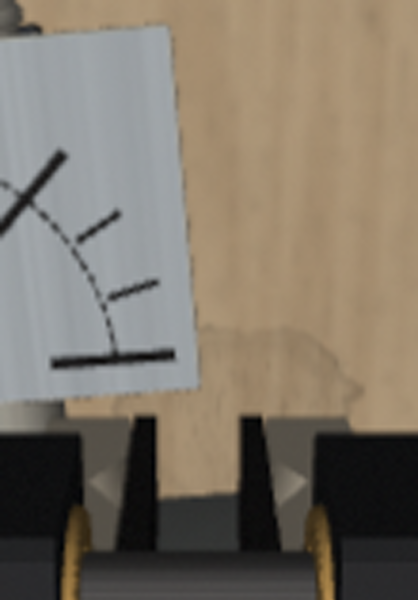

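Run:
```python
from h import *
X=np.array([.2792,-.614,.1946]); 
for d in (0,.019,.03): print(proj("side",X+[0,0,d]))
t=cv2.imread("pics/side0.png"); cv2.imwrite("pics/s0c.png",cv2.resize(t[40:130,270:390],(800,600),interpolation=cv2.INTER_CUBIC))
print((proj("side",X)-[270,40])*6.667)
```

```text
[322.4265 109.1773]
[322.7815 105.2768]
[322.9892 102.997 ]
[349.5275 461.2052]
```

View pics/s0c.png

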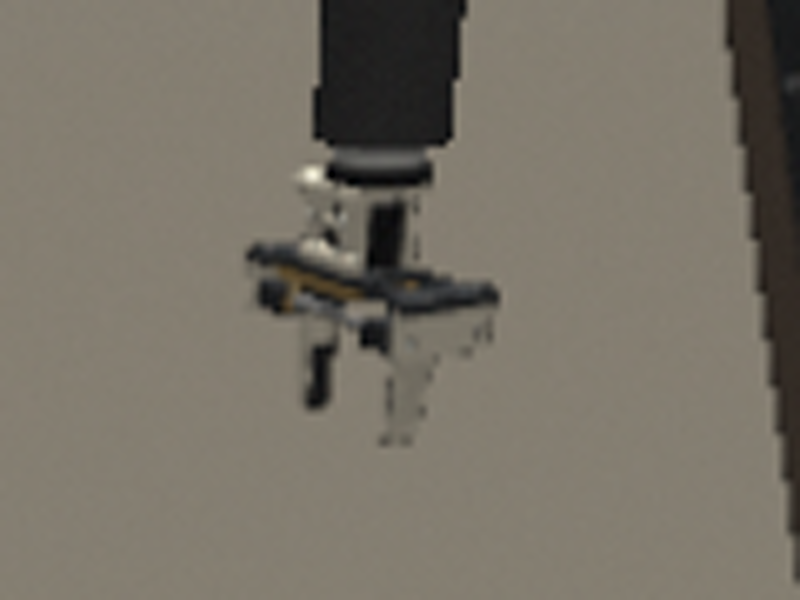

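```bash
python3 -m handwheel '[[[0.06,0,0,-0.03,0],[0.06,-0.03,-0.03,-0.03,0],[0.06,-0.0617,-0.0597,-0.03,0],[0.06,-0.0617,-0.0597,-0.03,0],[0.06,-0.0617,-0.0597,-0.03,0],[0.06,-0.0617,-0.0597,0,0],[0.06,-0.0617,-0.0597,0.003,0],[0.06,-0.0617,-0.0597,0.005,0],[0.06,-0.0617,-0.0597,0.007,0],[0.06,-0.0617,-0.0597,0.009,0],[0.06,-0.0617,-0.0597,0.011,0],[0.06,-0.0617,-0.0597,0.013,0]]]' 8
python3 -m handwheel '[[[0.06,0,0,0.003,0],[0.06,0,0,0.006,0],[0.06,0,0,0.009,0],[0.06,0,0,0.009,0]]]' 8
python3 - <<'E'
from h import *
t=grab_frame("side"); cv2.imwrite("pics/s3c.png",cv2.resize(t[140:230,200:320],(800,600),interpolation=cv2.INTER_CUBIC))
E
```

```text
t: 4.93
eef_pos: [0.6153, -0.1526, 0.0753]
ee_rot: [3.141, 0.001, 3.141]
force: [0.5, 0.6, -0.2]
width: 0.06
t: 5.27
eef_pos: [0.6149, -0.1525, 0.0655]
ee_rot: [3.14, 0.0, 3.14]
force: [0.1, -0.4, -0.2]
width: 0.0601
```

View pics/s3c.png

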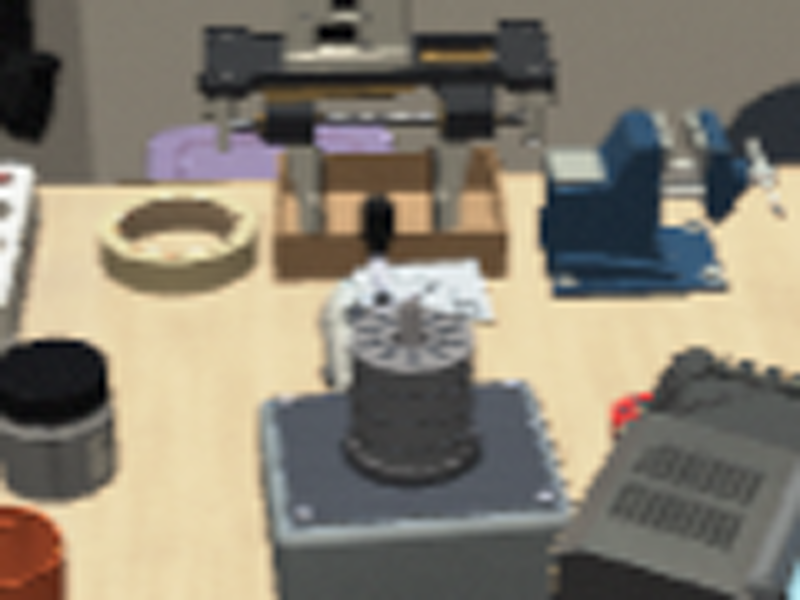

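```bash
python3 -m handwheel '[[[0.014,0,0,0,0],[0.014,0,0,0,0],[0.014,0,0,0,0],[0.014,0,0,0,0],[0.014,0,0,0,0],[0.014,0,0,0,0],[0.014,0,0,0,0],[0.014,0,0,0,0]]]' 8
```

```text
t: 5.98
eef_pos: [0.6151, -0.1526, 0.0659]
ee_rot: [3.141, 0.0, 3.14]
force: [0.1, 0.3, 0.1]
width: 0.0205
```

Gripped (20.5 mm ≈ knob). Now the arc.

```bash
python3 -m handwheel '[[[0.014,0.0108,0.0009,0,0],[0.014,0.0212,0.0037,0,0],[0.014,0.031,0.0083,0,0],[0.014,0.0399,0.0145,0,0],[0.014,0.0475,0.0221,0,0],[0.014,0.0537,0.031,0,0],[0.014,0.0583,0.0408,0,0],[0.014,0.0606,0.0491,0,0],[0.014,0.0618,0.0566,0,0],[0.014,0.062,0.0598,0,0],[0.014,0.062,0.0605,0,0],[0.014,0.062,0.0605,0,0]]]' 8
python3 - <<'E'
from h import *
im=grab_frame("wrist"); cv2.imwrite("pics/w4b.png",cv2.resize(im,(800,600)))
s=arm.get_state(); print(s['force'],s['moment'])
E
```

```text
t: 6.98
eef_pos: [0.5533, -0.0922, 0.0663]
ee_rot: [-3.141, 0.0, -3.141]
force: [1.9, -7.0, 2.8]
width: 0.0203
[ 1.5585 -6.3238  3.1226] [-2.4653 -0.6889 -0.0048]
```

View pics/w4b.png

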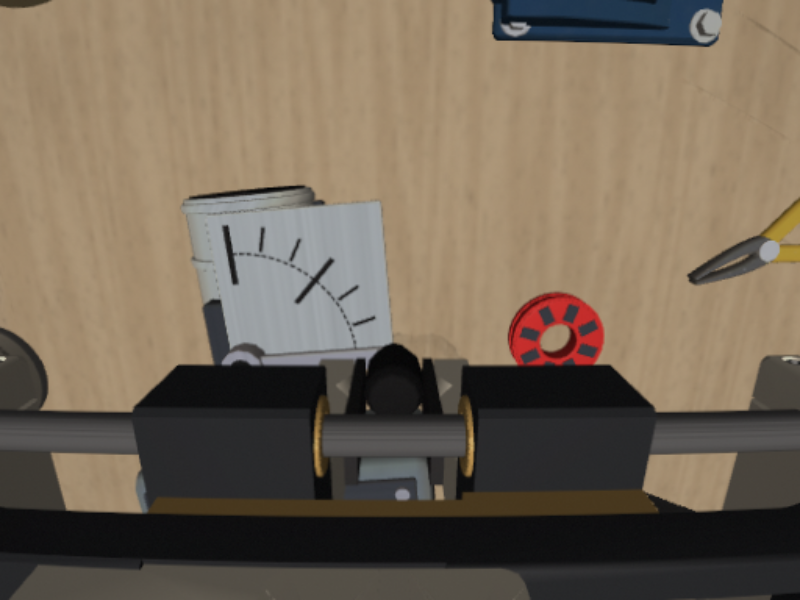

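```bash
python3 -m handwheel '[[[0.04,0,0,0,0],[0.04,0,0,0,0],[0.04,0,0,0,0],[0.04,0,0,-0.03,0],[0.087,0,0,-0.06,0],[0.087,-0.02,0.03,-0.1,0],[0.087,-0.04,0.06,-0.14,0],[0.087,-0.051,0.072,-0.174,0],[0.087,-0.051,0.072,-0.174,0],[0.087,-0.051,0.072,-0.174,0],[0.087,-0.051,0.072,-0.174,0]]]' 20
python3 - <<'E'
from h import *
im=grab_frame("wrist"); cv2.imwrite("pics/w5.png",im);cv2.imwrite("pics/w5b.png",cv2.resize(im,(800,600)))
s=arm.get_state(); print(s['eef_pos'],s['ee_rot'])
E
```

```text
t: 7.95
eef_pos: [0.6045, -0.0189, 0.2407]
ee_rot: [3.141, 0.001, -3.14]
force: [-0.4, -0.1, -1.1]
width: 0.0811
[ 0.6035 -0.0195  0.2395] [ 3.1415 -0.0013 -3.1409]
```

View pics/w5b.png

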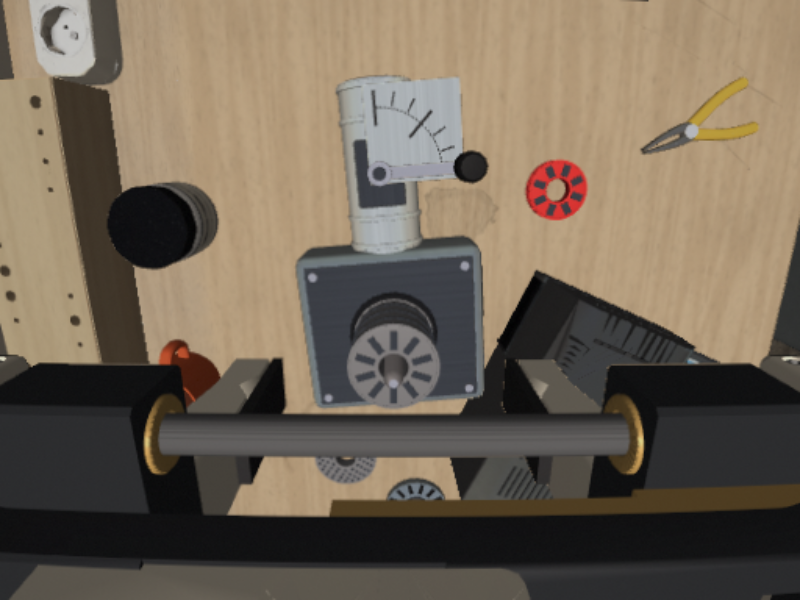

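Run:
```python
from h import *
f=lambda u,v:((u+.5)*.64-.5,(v+.5)*.64-.5)
g=lambda u,v,z:onz("wrist",f(u,v),z)
c=[g(313,278,.07),g(465,266,.07),g(469,388,.07),g(328,399,.07)]
for q in c: print(q)
print("screw centre",np.mean(c,0)," yaws",np.degrees(np.arctan2(*(c[0]-c[1])[1::-1])),np.degrees(np.arctan2(*(c[3]-c[2])[1::-1])),np.degrees(np.arctan2(*(c[3]-c[0])[1::-1]))-90,np.degrees(np.arctan2(*(c[2]-c[1])[1::-1]))-90)
print("cart",g(394,366,.134),"rodtip",g(393,383,.158))
p=g(379,173,.087);k=g(471,166,.114);print(p,k,np.degrees(np.arctan2(*(k-p)[1::-1])),np.linalg.norm((k-p)[:2]))
```

```text
[ 0.6678 -0.0107  0.07  ]
[ 0.549  -0.0204  0.07  ]
[0.5408 0.0845 0.07  ]
[0.6602 0.0949 0.07  ]
screw centre [0.6045 0.0371 0.07  ]  yaws 4.670629434315645 4.998569597105902 4.083618991741361 4.444904889935458
cart [0.6042 0.0354 0.134 ] rodtip [0.6049 0.0363 0.158 ]
[ 0.6149 -0.0907  0.087 ] [ 0.5547 -0.0958  0.114 ] -175.1544043938719 0.06043231158773427
```

```bash
python3 -m handwheel '[[[0.087,-0.001,0.03,0.02,0],[0.087,-0.001,0.0575,0.04,0],[0.087,-0.001,0.0575,0.06,0],[0.087,-0.001,0.0575,0.095,0],[0.087,-0.001,0.0575,0.13,0],[0.087,-0.001,0.0575,0.155,0],[0.087,-0.001,0.0575,0.1665,0],[0.087,-0.001,0.0575,0.1665,0],[0.05,-0.001,0.0575,0.1665,0],[0.05,-0.001,0.0575,0.1665,0],[0.05,-0.001,0.0575,0.1665,0],[0.05,-0.001,0.0575,0.1665,0],[0.05,-0.001,0.0575,0.1665,0],[0.05,-0.001,0.0575,0.1665,0],[0.05,-0.001,0.0575,0.1665,0]]]' 25
```

```text
t: 9.25
eef_pos: [0.605, 0.0382, 0.0745]
ee_rot: [3.141, 0.001, -3.141]
force: [-1.6, -0.4, 6.3]
width: 0.0626
```

```bash
python3 -m handwheel '[[[0.05,0,0,-0.025,0],[0.05,0,0,-0.06,0],[0.05,0,0,-0.095,0],[0.05,0,0,-0.118,0],[0.05,0,0,-0.118,0],[0.05,0.001,-0.04,-0.118,0],[0.05,0.001,-0.08,-0.118,0],[0.05,0.001,-0.12,-0.118,0],[0.05,0.002,-0.16,-0.118,0],[0.05,0.002,-0.2,-0.118,0],[0.05,0.002,-0.24,-0.118,0],[0.05,0.002,-0.28,-0.118,0],[0.05,0.002,-0.32,-0.118,0],[0.05,0.002,-0.357,-0.118,0],[0.05,0.002,-0.357,-0.118,0]]]' 25
python3 - <<'E'
from h import *
im=grab_frame("wrist"); cv2.imwrite("pics/w6b.png",cv2.resize(im,(800,600)))
t=grab_frame("top"); cv2.imwrite("pics/t6.png",cv2.resize(t[100:250,210:410],(800,600),interpolation=cv2.INTER_CUBIC))
E
```

```text
t: 10.5
eef_pos: [0.6019, -0.3246, 0.1907]
ee_rot: [-3.142, -0.001, 3.138]
force: [0.9, 1.1, -2.0]
width: 0.0627
```

View pics/w6b.png

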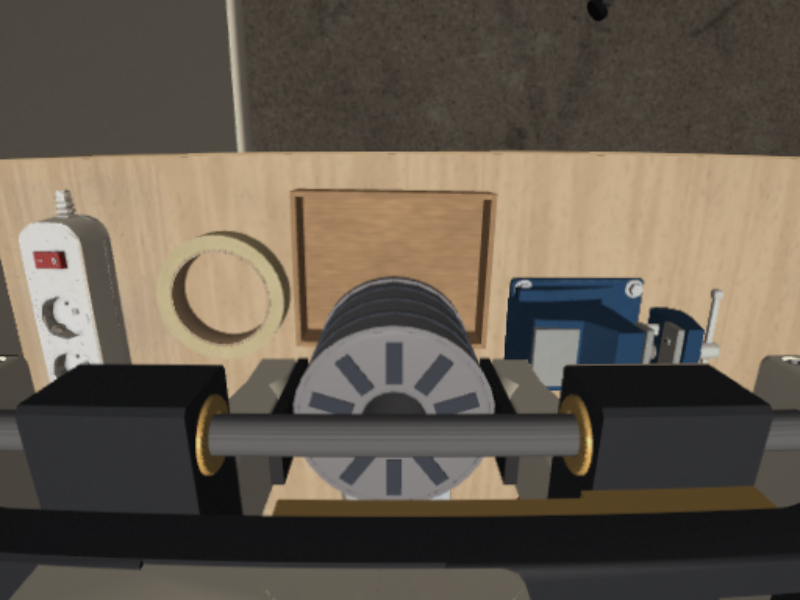

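View pics/t6.png

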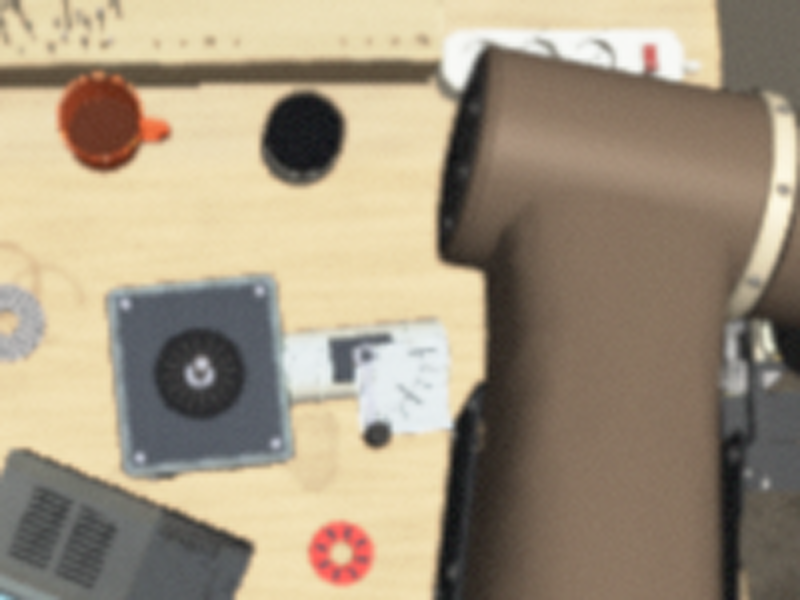

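Run:
```python
from h import *
s=arm.get_state(); print(s['eef_pos'],s['force'])
f=lambda u,v:((u+.5)*.64-.5,(v+.5)*.64-.5)
for u,v in ((292,190),(495,193),(297,347),(487,345)): print(onz("wrist",f(u,v),.034))
```

```text
[ 0.6023 -0.3203  0.1908] [ 0.1276  0.1185 -1.3492]
[ 0.6763 -0.3798  0.034 ]
[ 0.5302 -0.3774  0.034 ]
[ 0.68   -0.2585  0.034 ]
[ 0.5296 -0.2599  0.034 ]
```

Run:
```python
from h import *
f=lambda u,v:((u+.5)*.64-.5,(v+.5)*.64-.5)
A=lambda u,v:(u/1.0,v)
for z in (0,.05,.1): print(z,onz("wrist",f(509,281),z)[:2],onz("wrist",f(533,320),z)[:2],onz("wrist",f(579,320),z)[:2])
B=lambda u,v:(210+u/4-.375,110+v/4-.375)
for z in (0,.05,.08,.1): print(z,*[onz("top",B(*q),z)[:2] for q in ((570,457),(632,457),(529,457),(632,500))])
```

```text
0 [ 0.5071 -0.3035] [ 0.4841 -0.2691] [ 0.444 -0.269]
0.05 [ 0.5198 -0.316 ] [ 0.4997 -0.2862] [ 0.465 -0.286]
0.1 [ 0.5324 -0.3286] [ 0.5154 -0.3032] [ 0.4859 -0.3031]
0 [ 0.5033 -0.2637] [ 0.502  -0.3154] [ 0.504  -0.2296] [ 0.4667 -0.3141]
0.05 [ 0.5036 -0.2508] [ 0.5024 -0.3005] [ 0.5043 -0.2181] [ 0.4686 -0.2992]
0.08 [ 0.5038 -0.2431] [ 0.5026 -0.2916] [ 0.5045 -0.2113] [ 0.4696 -0.2903]
0.1 [ 0.5039 -0.238 ] [ 0.5028 -0.2856] [ 0.5046 -0.2067] [ 0.4704 -0.2844]
```

```bash
python3 -m handwheel '[[[0.05,-0.0095,-0.003,0.035,0],[0.05,-0.0095,-0.003,0.075,0],[0.05,-0.0095,-0.003,0.11,0],[0.05,-0.0095,-0.003,0.145,0],[0.05,-0.0095,-0.003,0.165,0],[0.05,-0.0095,-0.003,0.175,0],[0.05,-0.0095,-0.003,0.179,0],[0.05,-0.0095,-0.003,0.179,0],[0.07,-0.0095,-0.003,0.179,0],[0.087,-0.0095,-0.003,0.179,0],[0.087,-0.0095,-0.003,0.179,0],[0.087,-0.0095,-0.003,0.179,0],[0.087,-0.0095,-0.003,0.15,0],[0.087,-0.0095,-0.003,0.11,0],[0.087,-0.0095,-0.003,0.07,0],[0.087,-0.0095,-0.003,0.03,0],[0.087,-0.0095,-0.003,-0.01,0],[0.087,-0.0095,-0.003,-0.02,0]]]' 25
python3 - <<'E'
from h import *
im=grab_frame("wrist"); cv2.imwrite("pics/w7b.png",cv2.resize(im,(800,600)))
E
```

```text
t: 12.1
eef_pos: [0.6145, -0.3252, 0.2202]
ee_rot: [-3.138, 0.01, 3.14]
force: [1.5, -1.7, 1.9]
width: 0.087
```

View pics/w7b.png

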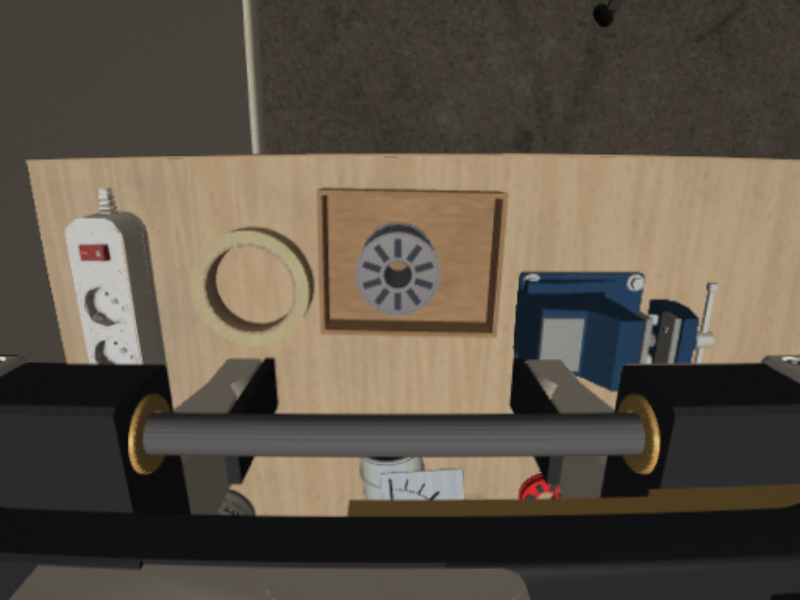

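```bash
python3 -m handwheel '[[[0.087,-0.04,0.455,0.0,0],[0.087,-0.04,0.455,0.0,0],[0.087,-0.04,0.455,0.0,0],[0.087,-0.04,0.455,0.0,0],[0.087,-0.04,0.455,0.0,0],[0.087,-0.04,0.455,0.0,0],[0.087,-0.04,0.455,0.0,0],[0.087,-0.04,0.455,0.0,0],[0.087,-0.04,0.455,0.0,0],[0.087,-0.04,0.455,0.0,0],[0.087,-0.04,0.455,0.0,0],[0.087,-0.04,0.455,0.0,0],[0.087,-0.04,0.455,0.0,0],[0.087,-0.04,0.455,0.0,0]]]' 25
python3 - <<'E'
from h import *
s=arm.get_state(); print(s['eef_pos'],s['ee_rot'])
im=grab_frame("wrist"); cv2.imwrite("pics/w8b.png",cv2.resize(im,(800,600)))
E
```

```text
t: 13.32
eef_pos: [0.6553, 0.1302, 0.2188]
ee_rot: [-3.139, 0.01, 3.141]
force: [0.9, -0.2, 0.2]
width: 0.0868
[0.6553 0.1302 0.2188] [-3.1387  0.0104  3.1406]
```

View pics/w8b.png

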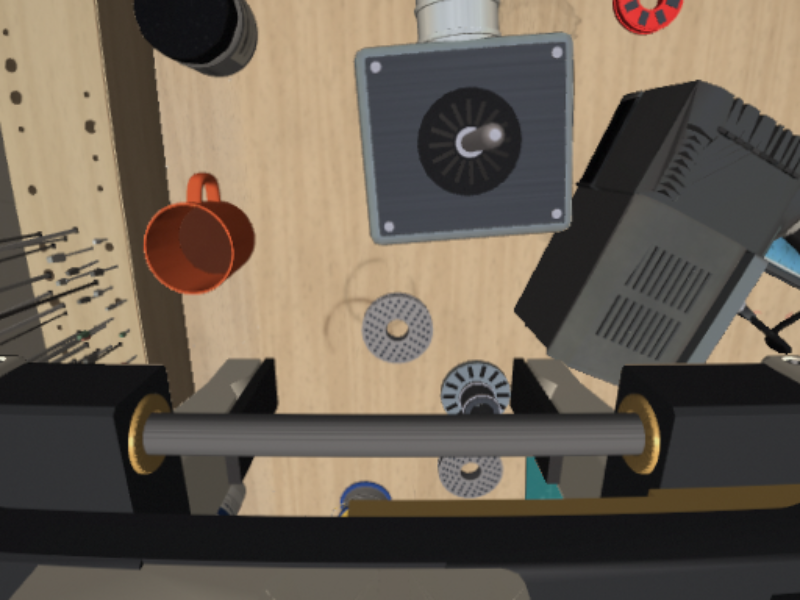

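```bash
cat >> h.py <<'E'
def wf(u,v,z,st=None): return onz("wrist",((u+.5)*.64-.5,(v+.5)*.64-.5),z,st)
def go(x,y,z=None,st=None):
    st=st or arm.get_state(); R=Ro.from_euler('xyz',st['ee_rot']).as_matrix(); e=st['eef_pos']
    return R.T@(np.array([x,y,e[2] if z is None else z])-e)
E
python3 - <<'E'
from h import *
print(wf(397,328,.014),wf(363,328,.007),wf(432,328,.007)); print(wf(491,134,.158),wf(472,141,.07),wf(565,135,.07))
print(proj("wrist",[.6045,.038,.158])/.64,proj("wrist",[.6045,.038,.07])/.64)
E
```

```text
[0.6558 0.1917 0.014 ] [0.6866 0.1943 0.007 ] [0.6243 0.1942 0.007 ]
[0.6078 0.037  0.158 ] [0.6043 0.0364 0.07  ] [0.5407 0.032  0.07  ]
[497.128 135.802] [471.3518 143.1878]
```

Run:
```python
from h import *
print(go(.6553,.194,-.021), go(.6553,.194,.1))
```

```text
[0.0027 0.0652 0.2397] [0.0014 0.0649 0.1187]
```

```bash
python3 -m handwheel '[[[0.087,0.001,0.035,0.04,0],[0.087,0.001,0.065,0.08,0],[0.087,0.001,0.065,0.119,0],[0.087,0.002,0.065,0.155,0],[0.087,0.002,0.065,0.19,0],[0.087,0.003,0.065,0.215,0],[0.087,0.003,0.065,0.23,0],[0.087,0.003,0.065,0.238,0],[0.087,0.003,0.065,0.24,0],[0.05,0.003,0.065,0.24,0],[0.05,0.003,0.065,0.24,0],[0.05,0.003,0.065,0.24,0],[0.05,0.003,0.065,0.24,0],[0.05,0.003,0.065,0.24,0],[0.05,0.003,0.065,0.24,0],[0.05,0.003,0.065,0.24,0]]]' 20
python3 - <<'E'
from h import *
im=grab_frame("wrist"); cv2.imwrite("pics/w9b.png",cv2.resize(im,(800,600)))
E
```

```text
t: 14.7
eef_pos: [0.6556, 0.1941, -0.02]
ee_rot: [-3.139, 0.012, 3.14]
force: [-2.1, -1.1, 6.3]
width: 0.0608
```

View pics/w9b.png

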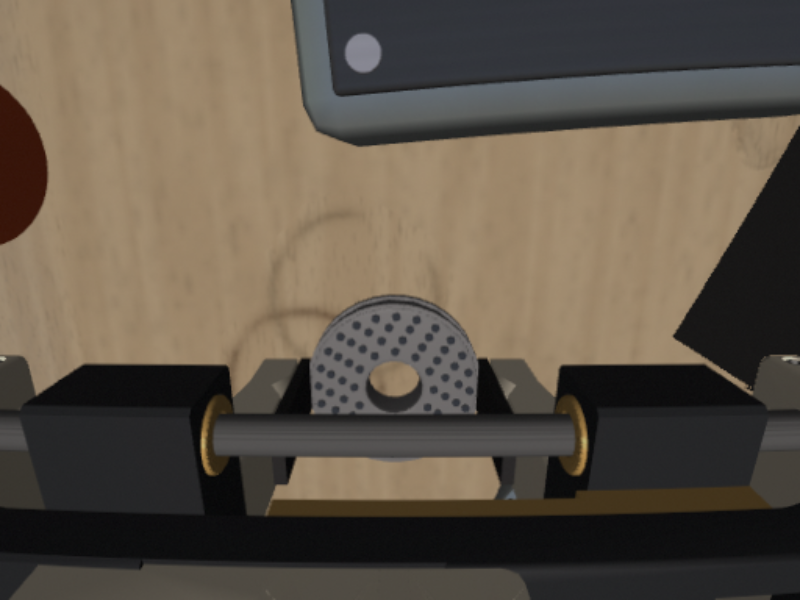

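```bash
python3 -m handwheel '[[[0.05,0,0,-0.03,0],[0.05,0,0,-0.07,0],[0.05,0,0,-0.11,0],[0.05,0,0,-0.15,0],[0.05,0,0,-0.19,0],[0.05,0,0,-0.2,0],[0.05,0,0,-0.2,0]]]' 25
python3 - <<'E'
from h import *
s=arm.get_state(); im=grab_frame("wrist"); cv2.imwrite("pics/w10b.png",cv2.resize(im,(800,600)))
print(s['eef_pos'],s['ee_rot'],s['width'],s['q'])
print(wf(395,378,s['eef_pos'][2]+.034,s)-s['eef_pos'])
print(go(.605,.0375,.175,s),go(.605,.0375,.078,s))
E
```

```text
t: 15.33
eef_pos: [0.6553, 0.1956, 0.1856]
ee_rot: [3.14, 0.02, 3.14]
force: [-0.2, 0.5, 0.1]
width: 0.0602
[0.6553 0.1956 0.1856] [3.14   0.0196 3.1405] 0.06016747141699435 [ 0.5803  0.3661 -0.0042  0.0102 -1.1832 -0.5851]
[-0.0001 -0.0034  0.034 ]
[ 0.0503 -0.1582  0.0094] [ 0.0522 -0.1584  0.1063]
```

View pics/w10b.png

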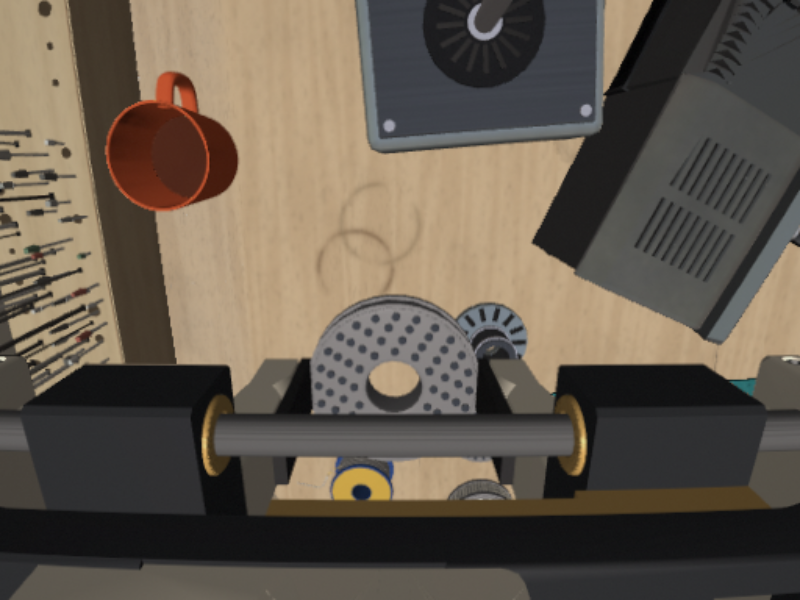

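```bash
python3 -m handwheel '[[[0.05,0.013,-0.039,0,0],[0.05,0.026,-0.078,0,0],[0.05,0.039,-0.117,0,0],[0.05,0.051,-0.156,0.01,0],[0.05,0.051,-0.157,0.034,0],[0.05,0.051,-0.157,0.034,0],[0.05,0.051,-0.157,0.034,0],[0.05,0.051,-0.157,0.034,0]]]' 25
python3 - <<'E'
from h import *
s=arm.get_state(); im=grab_frame("wrist"); cv2.imwrite("pics/w11b.png",cv2.resize(im,(800,600)))
print(s['eef_pos'],s['ee_rot'],s['width'])
t=grab_frame("side"); cv2.imwrite("pics/s11.png",cv2.resize(t[140:230,200:320],(800,600),interpolation=cv2.INTER_CUBIC))
E
```

```text
t: 16.05
eef_pos: [0.6038, 0.0389, 0.1478]
ee_rot: [-3.141, 0.015, 3.141]
force: [0.7, -0.3, -0.4]
width: 0.0604
[0.6038 0.0389 0.1478] [-3.1413  0.0154  3.1408] 0.060389016462487705
```

View pics/w11b.png

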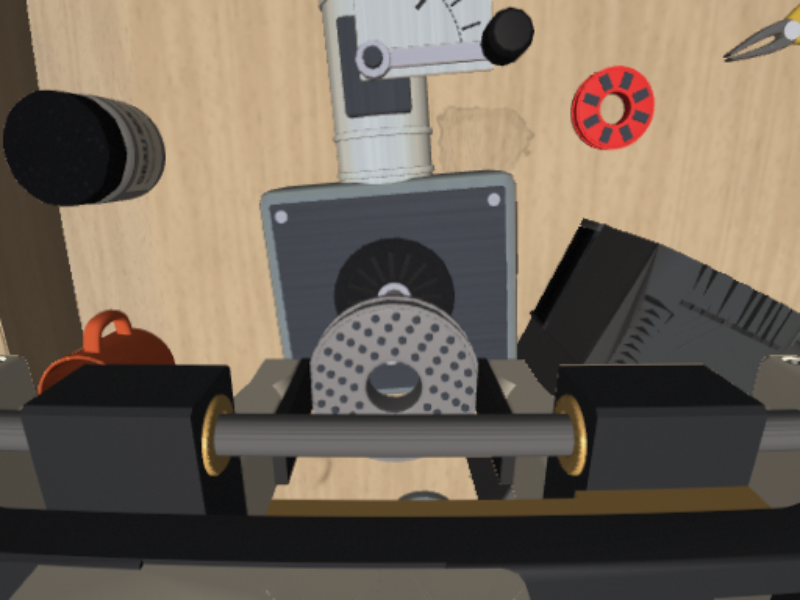

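View pics/s11.png

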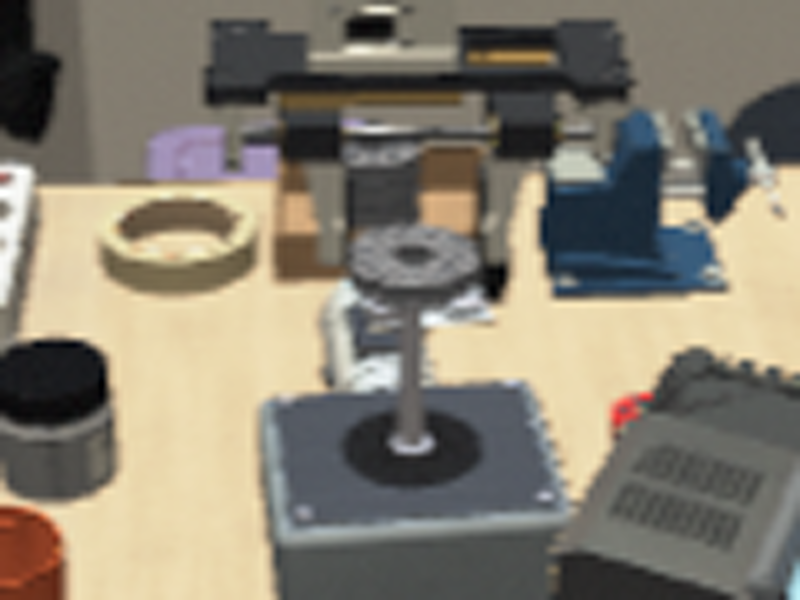

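Run:
```python
from h import *
S=lambda u,v:(200+(u+.5)/6.6667-.5,140+(v+.5)/6.6667-.5)
for dz in (-.004,0,.004): print(onz("side",S(412,254),.182+dz))
print(onz("side",S(411,440),.071), onz("side",S(411,447),.07))
print(wf(395,378,.182))
# early rod tip in side0
```

```text
[0.6039 0.0343 0.178 ]
[0.6043 0.0417 0.182 ]
[0.6046 0.0491 0.186 ]
[0.6048 0.0356 0.071 ] [0.605  0.0406 0.07  ]
[0.6041 0.0363 0.182 ]
```

```bash
python3 -m handwheel '[[[0.05,0,0,0.006,0],[0.05,0,0,0.012,0],[0.05,0,0,0.018,0],[0.05,0,0,0.024,0],[0.05,0,0,0.028,0],[0.05,0,0,0.028,0]]]' 25
python3 - <<'E'
from h import *
s=arm.get_state(); print(s['force'],s['eef_pos'],s['moment']);im=grab_frame("wrist"); cv2.imwrite("pics/w12b.png",cv2.resize(im,(800,600)))
E
```

```text
t: 16.65
eef_pos: [0.6038, 0.0393, 0.1189]
ee_rot: [-3.141, 0.015, 3.141]
force: [-0.7, 0.0, 0.4]
width: 0.0602
[-0.685   0.0156  0.3572] [0.6038 0.0393 0.1189] [0.0407 0.1372 0.0275]
```

View pics/w12b.png

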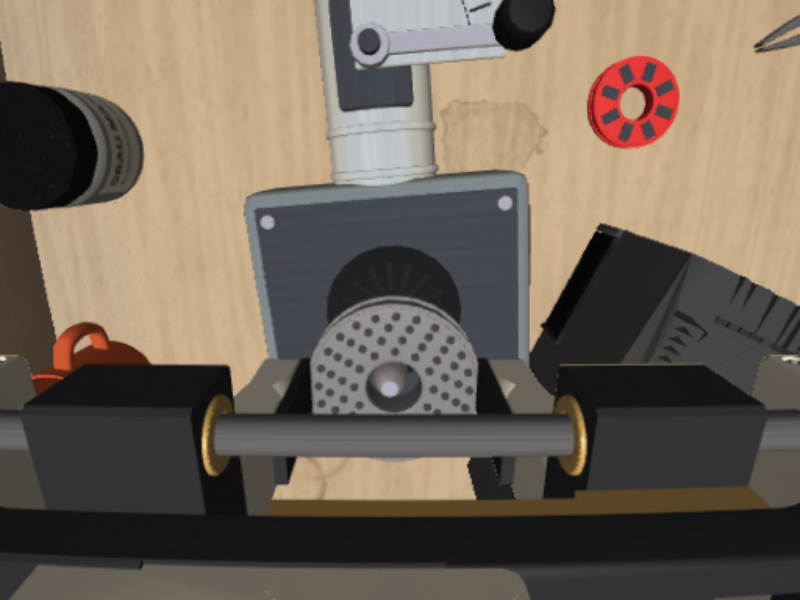

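```bash
python3 -m handwheel '[[[0.05,-0.002,0.0015,0.008,0],[0.05,-0.002,0.0015,0.018,0],[0.05,-0.002,0.0015,0.03,0],[0.05,-0.002,0.0015,0.041,0],[0.05,-0.002,0.0015,0.041,0],[0.05,-0.002,0.0015,0.041,0],[0.087,-0.002,0.0015,0.041,0],[0.087,-0.002,0.0015,0.041,0],[0.087,-0.002,0.0015,0.041,0],[0.087,-0.002,0.0015,0.041,0],[0.087,-0.002,0.0015,0.041,0],[0.087,-0.002,0.0015,0.03,0],[0.087,-0.002,0.0015,0,0],[0.087,-0.002,0.0015,-0.035,0],[0.087,-0.002,0.0015,-0.06,0],[0.087,-0.002,0.0015,-0.07,0],[0.087,-0.002,0.0015,-0.07,0],[0.087,-0.002,0.0015,-0.07,0]]]' 25
python3 - <<'E'
from h import *
s=arm.get_state(); print(s['force'],s['eef_pos'],s['ee_rot']);im=grab_frame("wrist"); cv2.imwrite("pics/w13b.png",cv2.resize(im,(800,600)))
t=grab_frame("side"); cv2.imwrite("pics/s13.png",cv2.resize(t[140:290,200:400],(800,600),interpolation=cv2.INTER_CUBIC))
E
```

```text
t: 18.2
eef_pos: [0.6053, 0.0411, 0.1906]
ee_rot: [3.141, 0.017, 3.141]
force: [-0.8, -0.5, -0.8]
width: 0.0868
[-0.8004 -0.508  -0.8482] [0.6053 0.0411 0.1906] [3.1408 0.0169 3.1413]
```

View pics/w13b.png

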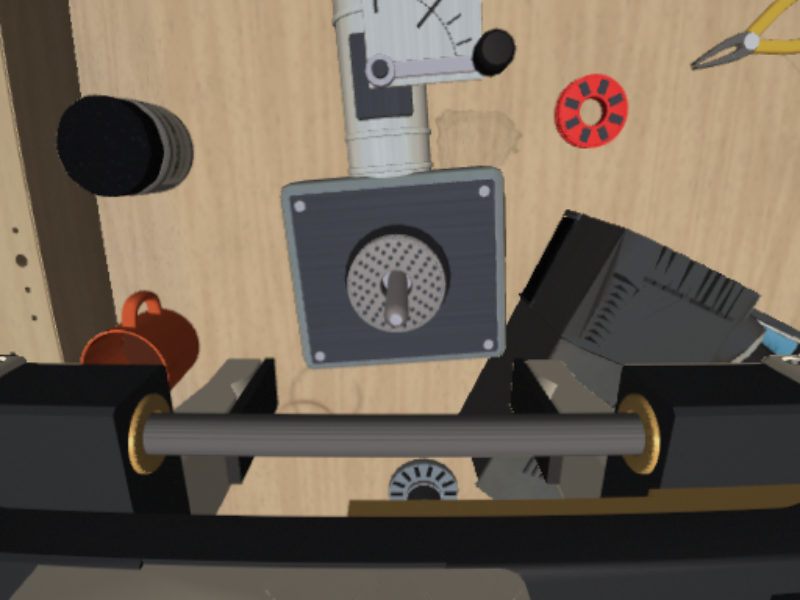

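View pics/s13.png

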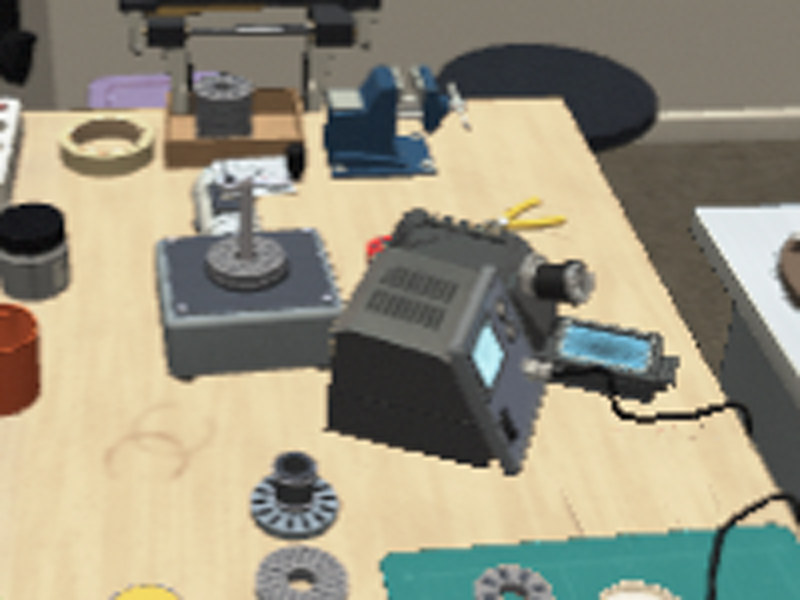

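```bash
python3 -m handwheel '[[[0.087,0.004,0.04,-0.01,0],[0.087,0.008,0.08,-0.01,0],[0.087,0.012,0.12,-0.01,0],[0.087,0.016,0.16,-0.01,0],[0.087,0.02,0.2,-0.01,0],[0.087,0.022,0.234,-0.01,0],[0.087,0.022,0.234,-0.01,0],[0.087,0.022,0.234,-0.01,0],[0.087,0.022,0.234,-0.01,0]]]' 25
python3 - <<'E'
from h import *
s=arm.get_state(); print(s['force'],s['eef_pos'],s['ee_rot']);im=grab_frame("wrist"); cv2.imwrite("pics/w14b.png",cv2.resize(im,(800,600)))
E
```

```text
t: 19.05
eef_pos: [0.5816, 0.2745, 0.1968]
ee_rot: [-3.139, 0.012, -3.141]
force: [0.2, 0.5, 0.2]
width: 0.0869
[0.168  0.4883 0.1857] [0.5816 0.2745 0.1968] [-3.1395  0.0117 -3.1412]
```

View pics/w14b.png

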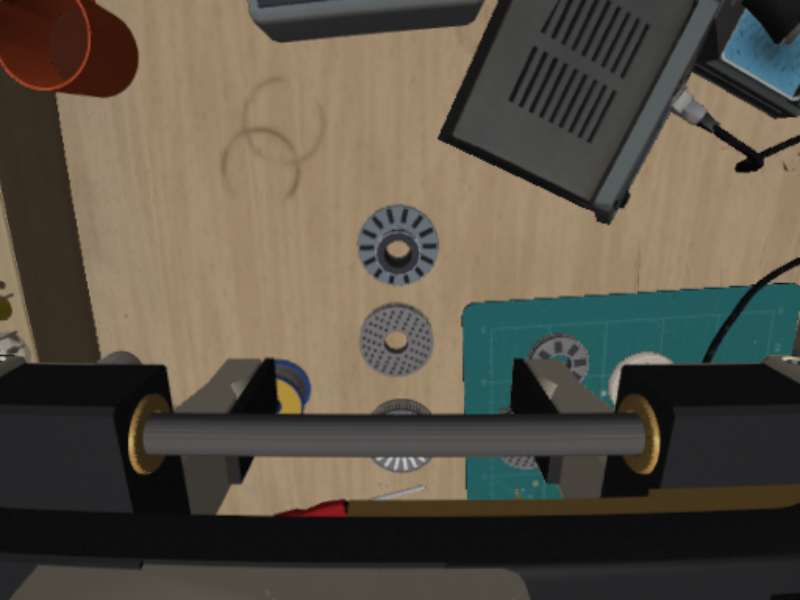

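Run:
```python
from h import *
p=wf(396,341,.014); print(p,wf(398,246,.01),wf(285,388,.03)); print(go(p[0],p[1]+.002,-.021), go(p[0],p[1]+.002,.1))
```

```text
[0.5835 0.3405 0.014 ] [0.582  0.2601 0.01  ] [0.6768 0.3772 0.03  ]
[0.0012 0.0689 0.2182] [-0.0003  0.0687  0.0972]
```

```bash
python3 -m handwheel '[[[0.087,0,0.035,0.03,0],[0.087,0,0.069,0.06,0],[0.087,0,0.069,0.097,0],[0.087,0,0.069,0.135,0],[0.087,0.001,0.069,0.17,0],[0.087,0.001,0.069,0.195,0],[0.087,0.001,0.069,0.21,0],[0.087,0.001,0.069,0.2165,0],[0.087,0.001,0.069,0.2175,0],[0.05,0.001,0.069,0.2175,0],[0.05,0.001,0.069,0.2175,0],[0.05,0.001,0.069,0.2175,0],[0.05,0.001,0.069,0.2175,0],[0.05,0.001,0.069,0.2175,0],[0.05,0.001,0.069,0.2175,0],[0.05,0.001,0.069,0.2175,0]]]' 20
python3 -m handwheel '[[[0.05,0,0,-0.03,0],[0.05,0,0,-0.07,0],[0.05,0,0,-0.11,0],[0.05,0,0,-0.15,0],[0.05,0,0,-0.19,0],[0.05,0,0,-0.2,0],[0.05,0,0,-0.2,0],[0.05,0,0,-0.2,0],[0.05,0,0,-0.2,0]]]' 25
python3 - <<'E'
from h import *
s=arm.get_state(); im=grab_frame("wrist"); cv2.imwrite("pics/w15.png",im);cv2.imwrite("pics/w15b.png",cv2.resize(im,(800,600)))
print(s['eef_pos'],s['ee_rot'],s['width'],s['q'])
E
```

```text
t: 20.43
eef_pos: [0.584, 0.343, -0.0192]
ee_rot: [-3.141, 0.013, 3.141]
force: [-1.5, 0.0, 6.2]
width: 0.0596
t: 21.18
eef_pos: [0.5806, 0.3428, 0.1797]
ee_rot: [-3.14, 0.012, 3.141]
force: [0.0, 0.5, -0.2]
width: 0.0594
[0.5806 0.3428 0.1797] [-3.14    0.0119  3.1413] 0.05941203670732796 [ 0.828   0.3607 -0.0262  0.0107 -1.1772 -0.8324]
```

View pics/w15b.png

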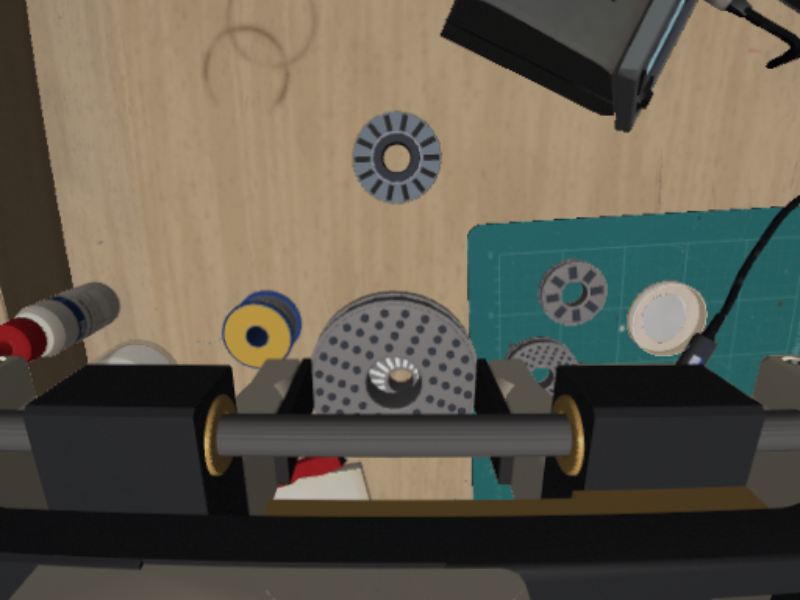

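Run:
```python
from h import *
print(go(.6058,.0425,.155),go(.6058,.0425,.119))
```

```text
[-0.025  -0.3001  0.0252] [-0.0246 -0.3     0.0612]
```

```bash
python3 -m handwheel '[[[0.05,-0.004,-0.04,0,0],[0.05,-0.007,-0.08,0,0],[0.05,-0.01,-0.12,0,0],[0.05,-0.013,-0.16,0,0],[0.05,-0.017,-0.2,0,0],[0.05,-0.02,-0.24,0,0],[0.05,-0.023,-0.27,0.005,0],[0.05,-0.025,-0.3,0.02,0],[0.05,-0.025,-0.3,0.025,0],[0.05,-0.025,-0.3,0.03,0],[0.05,-0.025,-0.3,0.038,0],[0.05,-0.025,-0.3,0.046,0],[0.05,-0.025,-0.3,0.054,0],[0.05,-0.025,-0.3,0.061,0],[0.05,-0.025,-0.3,0.061,0],[0.05,-0.025,-0.3,0.061,0]]]' 25
python3 - <<'E'
from h import *
s=arm.get_state(); print(s['force'],s['eef_pos'],s['ee_rot']);im=grab_frame("wrist"); cv2.imwrite("pics/w16b.png",cv2.resize(im[200:300,180:330],(750,500)))
E
```

```text
t: 22.57
eef_pos: [0.6052, 0.042, 0.1176]
ee_rot: [-3.137, 0.009, -3.141]
force: [2.4, -6.8, -4.2]
width: 0.0591
[ 2.3895 -6.776  -4.2077] [0.6052 0.042  0.1176] [-3.1371  0.0088 -3.1408]
```

View pics/w16b.png

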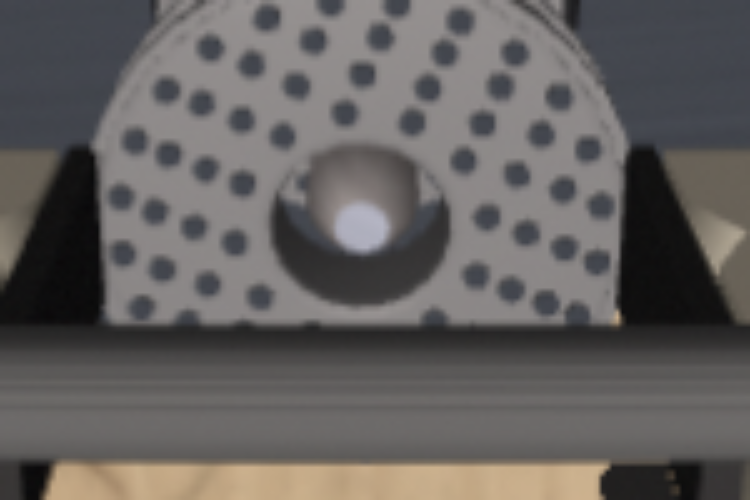

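```bash
python3 -m handwheel '[[[0.05,0,-0.0025,0,0],[0.05,0,-0.003,0.008,0],[0.05,0,-0.003,0.02,0],[0.05,0,-0.003,0.032,0],[0.05,0,-0.003,0.041,0],[0.05,0,-0.003,0.041,0],[0.05,0,-0.003,0.041,0],[0.087,0,-0.003,0.041,0],[0.087,0,-0.003,0.041,0],[0.087,0,-0.003,0.041,0],[0.087,0,-0.003,0.041,0],[0.087,0,-0.003,0.041,0],[0.087,0,-0.003,0.03,0],[0.087,0,-0.003,0,0],[0.087,0,-0.003,-0.035,0],[0.087,0,-0.003,-0.06,0],[0.087,0,-0.003,-0.07,0],[0.087,0,-0.003,-0.07,0],[0.087,0,-0.003,-0.07,0]]]' 25
python3 - <<'E'
from h import *
s=arm.get_state(); print(s['force'],s['eef_pos'],s['ee_rot']);im=grab_frame("wrist"); cv2.imwrite("pics/w17b.png",cv2.resize(im,(800,600)))
t=grab_frame("side"); cv2.imwrite("pics/s17.png",cv2.resize(t[140:230,200:320],(800,600),interpolation=cv2.INTER_CUBIC))
E
```

```text
t: 24.2
eef_pos: [0.6047, 0.0395, 0.1886]
ee_rot: [-3.138, 0.01, -3.141]
force: [-0.4, -0.1, -0.6]
width: 0.0873
[-0.3564 -0.0958 -0.5656] [0.6047 0.0395 0.1886] [-3.1381  0.0102 -3.1411]
```

View pics/w17b.png

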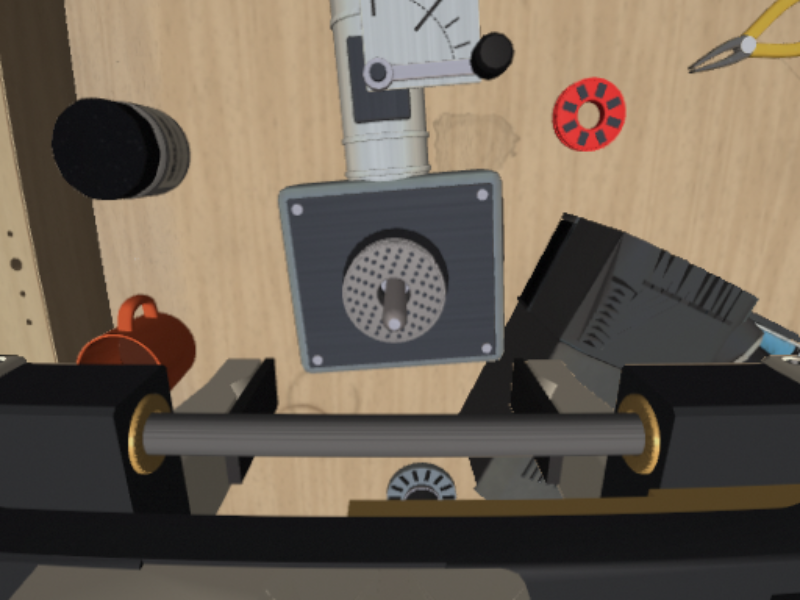

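View pics/s17.png

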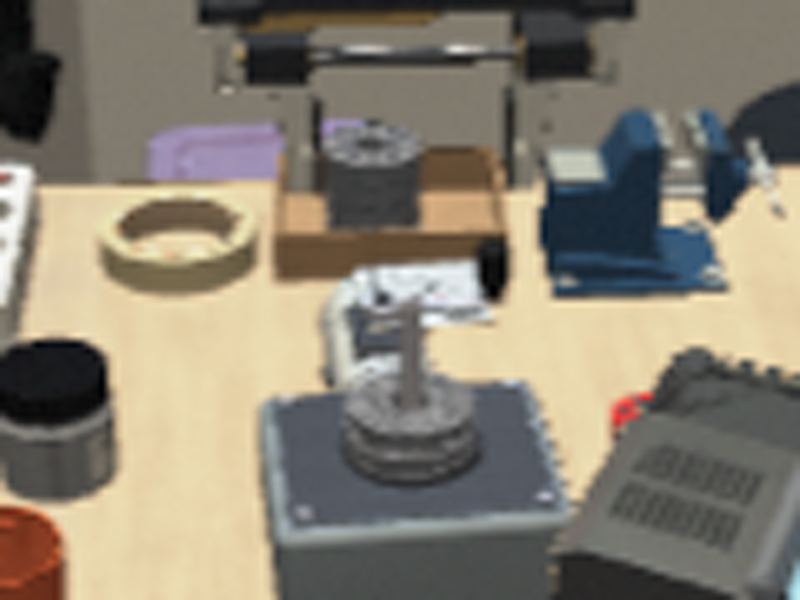

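```bash
python3 -m handwheel '[[[0.087,0.014,0.033,-0.01,0],[0.087,0.029,0.067,-0.01,0],[0.087,0.044,0.101,-0.01,0],[0.087,0.059,0.135,-0.01,0],[0.087,0.074,0.17,-0.01,0],[0.087,0.089,0.204,-0.01,0],[0.087,0.104,0.238,-0.01,0],[0.087,0.119,0.272,-0.01,0],[0.087,0.134,0.307,-0.01,0],[0.087,0.143,0.33,-0.01,0],[0.087,0.143,0.33,-0.01,0],[0.087,0.143,0.33,-0.01,0],[0.087,0.143,0.33,-0.01,0]]]' 25
python3 - <<'E'
from h import *
s=arm.get_state(); print(s['force'],s['eef_pos'],s['ee_rot']);im=grab_frame("wrist"); cv2.imwrite("pics/w18b.png",cv2.resize(im,(800,600)))
E
```

```text
t: 25.38
eef_pos: [0.4602, 0.3687, 0.193]
ee_rot: [-3.135, 0.006, -3.141]
force: [-0.2, -0.7, 0.6]
width: 0.0872
[-0.2198 -0.7212  0.5953] [0.4602 0.3687 0.193 ] [-3.1351  0.0059 -3.1406]
```

View pics/w18b.png

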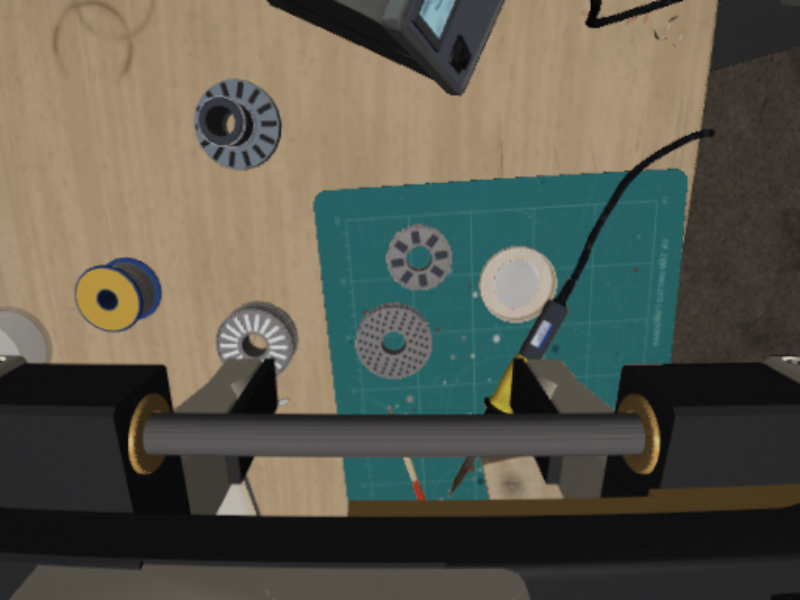

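Run:
```python
from h import *
p=wf(393,341,.017); print(p,wf(419,258,.015),wf(257,338,.022),wf(238,124,.01)); print(go(p[0],p[1]+.001,-.018), go(p[0],p[1]+.001,.1))
```

```text
[0.4633 0.4313 0.017 ] [0.4427 0.3618 0.015 ] [0.5752 0.4272 0.022 ] [0.5803 0.2601 0.01  ]
[-0.0015  0.0652  0.2109] [-0.0023  0.0645  0.0929]
```

```bash
python3 -m handwheel '[[[0.083,-0.002,0.035,0.03,0],[0.083,-0.002,0.065,0.06,0],[0.083,-0.002,0.065,0.095,0],[0.083,-0.002,0.065,0.13,0],[0.083,-0.002,0.065,0.165,0],[0.083,-0.002,0.065,0.19,0],[0.083,-0.002,0.065,0.205,0],[0.083,-0.002,0.065,0.2095,0],[0.083,-0.002,0.065,0.2105,0],[0.05,-0.002,0.065,0.2105,0],[0.05,-0.002,0.065,0.2105,0],[0.05,-0.002,0.065,0.2105,0],[0.05,-0.002,0.065,0.2105,0],[0.05,-0.002,0.065,0.2105,0],[0.05,-0.002,0.065,0.2105,0],[0.05,-0.002,0.065,0.2105,0]]]' 20
python3 -m handwheel '[[[0.05,0,0,-0.03,0],[0.05,0,0,-0.07,0],[0.05,0,0,-0.11,0],[0.05,0,0,-0.15,0],[0.05,0,0,-0.19,0],[0.05,0,0,-0.2,0],[0.05,0,0,-0.2,0],[0.05,0,0,-0.2,0],[0.05,0,0,-0.2,0]]]' 25
python3 - <<'E'
from h import *
s=arm.get_state(); im=grab_frame("wrist"); cv2.imwrite("pics/w19.png",im);cv2.imwrite("pics/w19b.png",cv2.resize(im,(800,600)))
print(s['eef_pos'],s['ee_rot'],s['width'],s['q']); print(go(.6053,.040,.155,s),go(.6053,.04,.119,s))
E
```

```text
t: 26.77
eef_pos: [0.4642, 0.4326, -0.0163]
ee_rot: [-3.137, 0.007, -3.141]
force: [-1.7, -0.2, 6.9]
width: 0.0597
t: 27.52
eef_pos: [0.462, 0.433, 0.1825]
ee_rot: [-3.136, 0.006, -3.141]
force: [-0.3, -0.7, -1.5]
width: 0.0592
[0.462  0.433  0.1825] [-3.1356  0.0059 -3.1412] 0.059247987030857104 [ 1.0661  0.2988 -0.1088  0.0087 -1.1656 -1.0692]
[-0.1429 -0.3929  0.0307] [-0.1427 -0.3926  0.0667]
```

View pics/w19b.png

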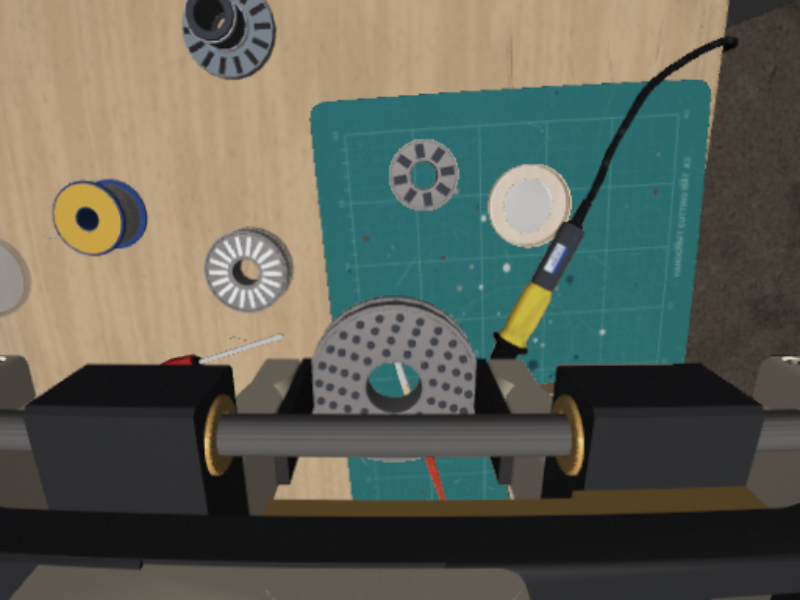

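```bash
python3 -m handwheel '[[[0.05,-0.014,-0.038,0,0],[0.05,-0.028,-0.076,0,0],[0.05,-0.042,-0.114,0,0],[0.05,-0.056,-0.152,0,0],[0.05,-0.07,-0.19,0,0],[0.05,-0.083,-0.228,0,0],[0.05,-0.097,-0.266,0,0],[0.05,-0.111,-0.304,0,0],[0.05,-0.125,-0.342,0,0],[0.05,-0.139,-0.38,0,0],[0.05,-0.143,-0.3925,0.01,0],[0.05,-0.143,-0.3925,0.02,0],[0.05,-0.143,-0.3925,0.03,0],[0.05,-0.143,-0.3925,0.04,0],[0.05,-0.143,-0.3925,0.048,0],[0.05,-0.143,-0.3925,0.056,0],[0.05,-0.143,-0.3925,0.064,0],[0.05,-0.143,-0.3925,0.067,0],[0.05,-0.143,-0.3925,0.067,0]]]' 25
python3 - <<'E'
from h import *
s=arm.get_state(); print(s['force'],s['eef_pos'],s['ee_rot']);im=grab_frame("wrist"); cv2.imwrite("pics/w20b.png",cv2.resize(im[200:300,180:330],(750,500)))
E
```

```text
t: 29.15
eef_pos: [0.605, 0.0401, 0.1175]
ee_rot: [-3.134, 0.004, -3.141]
force: [0.1, -3.1, -2.1]
width: 0.0595
[ 0.1234 -3.0853 -2.1346] [0.605  0.0401 0.1175] [-3.1342  0.0041 -3.1407]
```

View pics/w20b.png

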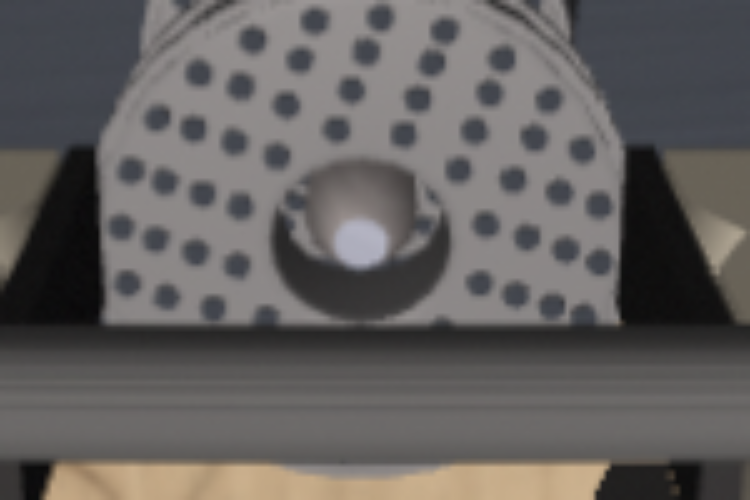

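```bash
python3 -m handwheel '[[[0.05,0,-0.0025,0,0],[0.05,0,-0.003,0.008,0],[0.05,0,-0.003,0.018,0],[0.05,0,-0.003,0.028,0],[0.05,0,-0.003,0.036,0],[0.05,0,-0.003,0.036,0],[0.05,0,-0.003,0.036,0],[0.087,0,-0.003,0.036,0],[0.087,0,-0.003,0.036,0],[0.087,0,-0.003,0.036,0],[0.087,0,-0.003,0.036,0],[0.087,0,-0.003,0.036,0],[0.087,0,-0.003,0.03,0],[0.087,0,-0.003,0,0],[0.087,0,-0.003,-0.035,0],[0.087,0,-0.003,-0.06,0],[0.087,0,-0.003,-0.075,0],[0.087,0,-0.003,-0.075,0],[0.087,0,-0.003,-0.075,0]]]' 25
python3 - <<'E'
from h import *
s=arm.get_state(); print(s['force'],s['eef_pos'],s['ee_rot']);im=grab_frame("wrist"); cv2.imwrite("pics/w21b.png",cv2.resize(im,(800,600)))
t=grab_frame("side"); cv2.imwrite("pics/s21.png",cv2.resize(t[140:230,200:320],(800,600),interpolation=cv2.INTER_CUBIC))
t=grab_frame("top"); cv2.imwrite("pics/t21.png",cv2.resize(t[110:260,80:280],(800,600),interpolation=cv2.INTER_CUBIC))
E
```

```text
t: 30.78
eef_pos: [0.6052, 0.0378, 0.1945]
ee_rot: [-3.136, 0.007, -3.141]
force: [-0.3, -0.4, -0.1]
width: 0.0872
[-0.2856 -0.3547 -0.0668] [0.6052 0.0378 0.1945] [-3.1355  0.0068 -3.1409]
```

View pics/w21b.png

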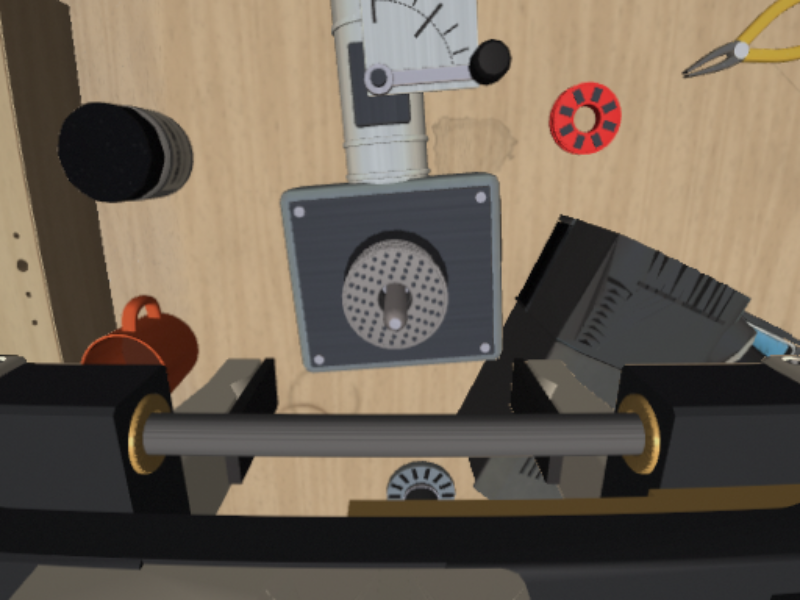

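View pics/s21.png

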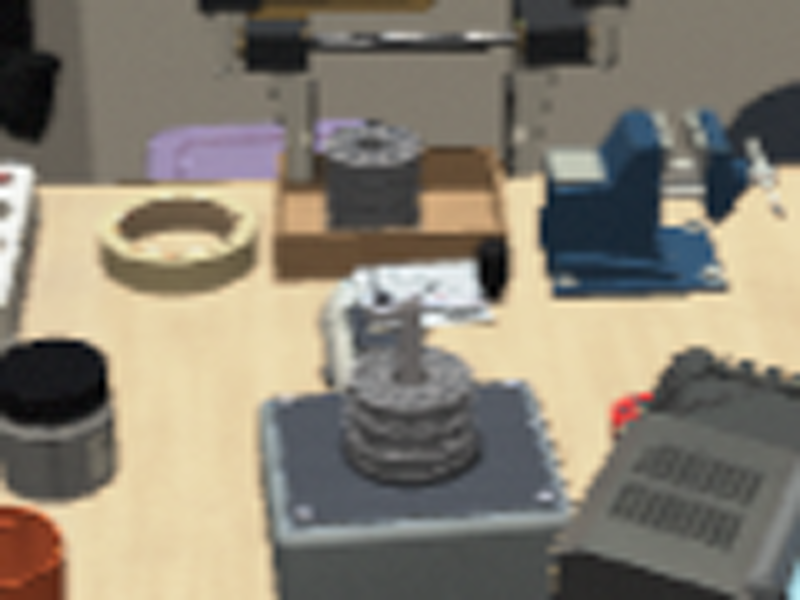

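View pics/t21.png

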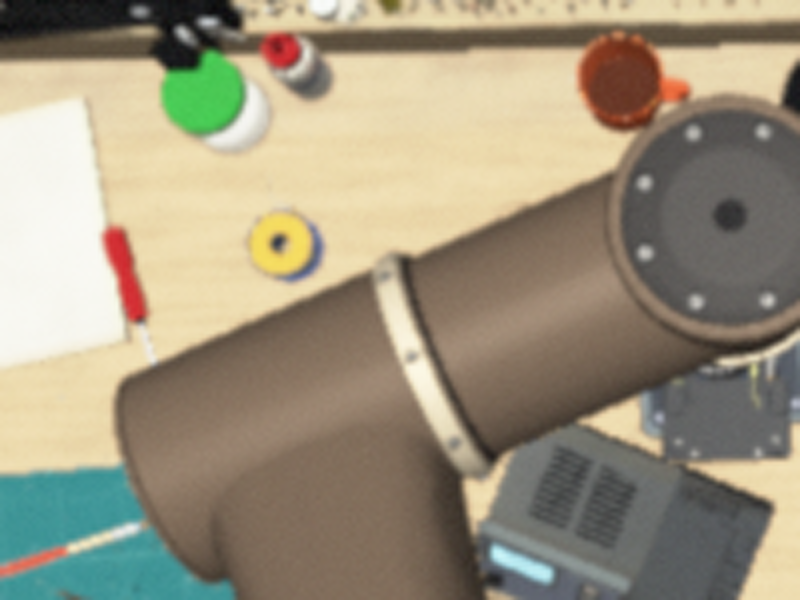

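```bash
python3 -m handwheel '[[[0.087,0.003,0.04,-0.005,0],[0.087,0.007,0.08,-0.005,0],[0.087,0.01,0.12,-0.005,0],[0.087,0.014,0.16,-0.005,0],[0.087,0.018,0.2,-0.005,0],[0.087,0.021,0.24,-0.005,0],[0.087,0.024,0.28,-0.005,0],[0.087,0.028,0.327,-0.005,0],[0.087,0.028,0.327,-0.005,0],[0.087,0.028,0.327,-0.005,0],[0.087,0.028,0.327,-0.005,0]]]' 25
python3 - <<'E'
from h import *
s=arm.get_state(); print(s['force'],s['eef_pos'],s['ee_rot']);im=grab_frame("wrist"); cv2.imwrite("pics/w22b.png",cv2.resize(im,(800,600)))
E
```

```text
t: 31.85
eef_pos: [0.5751, 0.3645, 0.1927]
ee_rot: [-3.132, 0.001, -3.14]
force: [-0.6, -0.2, 0.8]
width: 0.0866
[-0.585  -0.2472  0.8399] [0.5751 0.3645 0.1927] [-3.132   0.0007 -3.1399]
```

View pics/w22b.png

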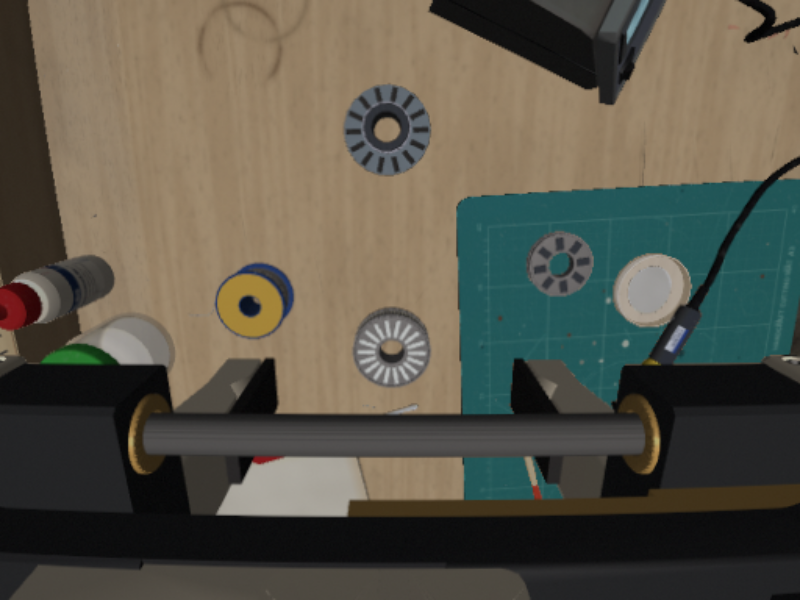

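Run:
```python
from h import *
p=wf(391.5,349,.022); print(p,wf(387,131,.01),wf(560,264,.015)); print(go(p[0],p[1]+.001,-.016), go(p[0],p[1]+.001,.1))
```

```text
[0.5785 0.4312 0.022 ] [0.582  0.2607 0.01  ] [0.4437 0.3611 0.015 ]
[-0.0029  0.0703  0.2086] [-0.0031  0.0693  0.0926]
```

```bash
python3 -m handwheel '[[[0.083,-0.003,0.035,0.03,0],[0.083,-0.003,0.069,0.06,0],[0.083,-0.003,0.069,0.095,0],[0.083,-0.003,0.07,0.13,0],[0.083,-0.003,0.07,0.165,0],[0.083,-0.003,0.07,0.19,0],[0.083,-0.003,0.07,0.203,0],[0.083,-0.003,0.07,0.208,0],[0.083,-0.003,0.07,0.2085,0],[0.05,-0.003,0.07,0.2085,0],[0.05,-0.003,0.07,0.2085,0],[0.05,-0.003,0.07,0.2085,0],[0.05,-0.003,0.07,0.2085,0],[0.05,-0.003,0.07,0.2085,0],[0.05,-0.003,0.07,0.2085,0],[0.05,-0.003,0.07,0.2085,0]]]' 20
python3 -m handwheel '[[[0.05,0,0,-0.03,0],[0.05,0,0,-0.07,0],[0.05,0,0,-0.11,0],[0.05,0,0,-0.15,0],[0.05,0,0,-0.19,0],[0.05,0,0,-0.2,0],[0.05,0,0,-0.2,0],[0.05,0,0,-0.2,0],[0.05,0,0,-0.2,0]]]' 25
python3 - <<'E'
from h import *
s=arm.get_state(); im=grab_frame("wrist"); cv2.imwrite("pics/w23.png",im);cv2.imwrite("pics/w23b.png",cv2.resize(im,(800,600)))
print(s['eef_pos'],s['ee_rot'],s['width'],s['q']); print(go(.6053,.037,.155,s),go(.6053,.037,.12,s))
E
```

```text
t: 33.23
eef_pos: [0.5791, 0.4325, -0.0142]
ee_rot: [-3.134, 0.003, -3.14]
force: [-2.4, -0.3, 7.4]
width: 0.0606
t: 33.98
eef_pos: [0.578, 0.4337, 0.1846]
ee_rot: [-3.133, 0.001, -3.14]
force: [-0.6, 0.5, -1.6]
width: 0.06
[0.578  0.4337 0.1846] [-3.1329  0.0013 -3.1405] 0.05999438488817757 [ 0.9161  0.4452  0.1174  0.0066 -1.249  -0.9171]
[-0.0269 -0.3964  0.0331] [-0.0268 -0.3961  0.0681]
```

View pics/w23b.png

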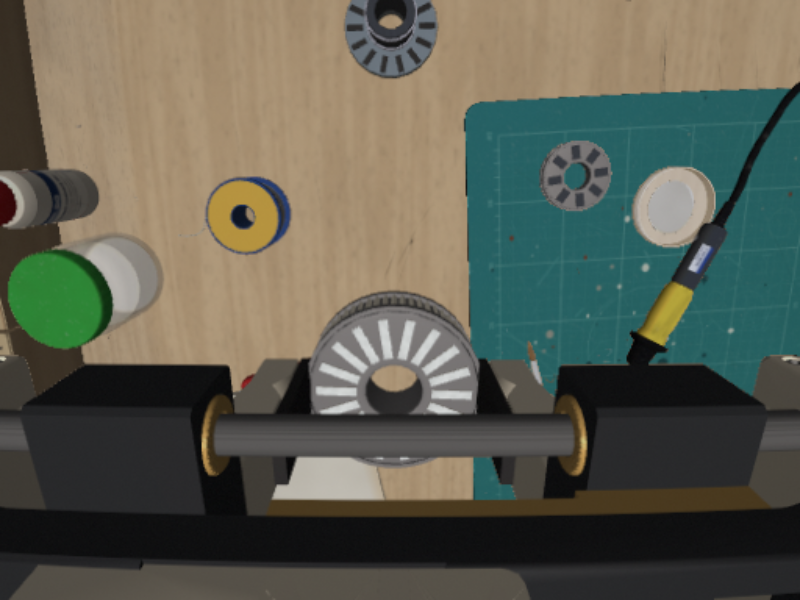

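```bash
python3 -m handwheel '[[[0.05,-0.003,-0.04,0,0],[0.05,-0.006,-0.08,0,0],[0.05,-0.009,-0.12,0,0],[0.05,-0.012,-0.16,0,0],[0.05,-0.014,-0.2,0,0],[0.05,-0.017,-0.24,0,0],[0.05,-0.02,-0.28,0,0],[0.05,-0.023,-0.32,0,0],[0.05,-0.025,-0.36,0,0],[0.05,-0.027,-0.396,0.01,0],[0.05,-0.027,-0.396,0.02,0],[0.05,-0.027,-0.396,0.03,0],[0.05,-0.027,-0.396,0.036,0],[0.05,-0.027,-0.396,0.042,0],[0.05,-0.027,-0.396,0.048,0],[0.05,-0.027,-0.396,0.054,0],[0.05,-0.027,-0.396,0.06,0],[0.05,-0.027,-0.396,0.06,0],[0.05,-0.027,-0.396,0.06,0]]]' 25
python3 - <<'E'
from h import *
s=arm.get_state(); print(s['force'],s['eef_pos'],s['ee_rot']);im=grab_frame("wrist"); cv2.imwrite("pics/w24b.png",cv2.resize(im[200:300,180:330],(750,500)))
E
```

```text
t: 35.62
eef_pos: [0.6053, 0.0374, 0.1276]
ee_rot: [-3.132, 0.0, -3.14]
force: [0.6, -0.4, -1.1]
width: 0.0601
[ 0.6041 -0.4305 -1.1276] [0.6053 0.0374 0.1276] [-3.1318  0.0003 -3.1397]
```

View pics/w24b.png

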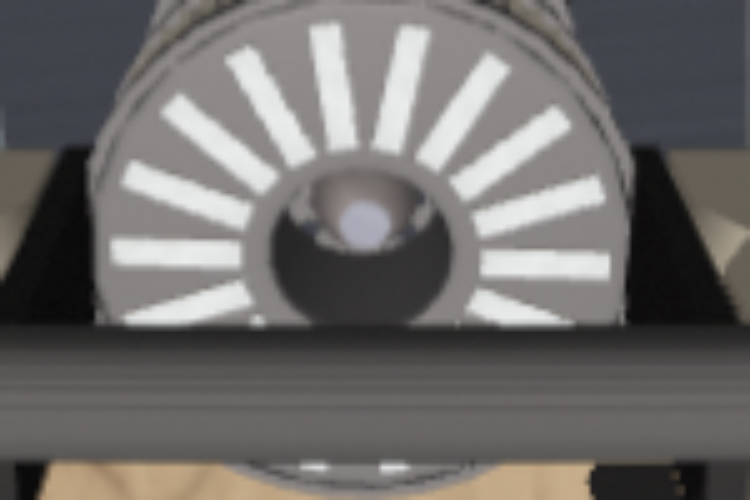

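```bash
python3 -m handwheel '[[[0.05,0,-0.0005,0.008,0],[0.05,0,-0.0005,0.017,0],[0.05,0,-0.0005,0.024,0],[0.05,0,-0.0005,0.027,0],[0.05,0,-0.0005,0.027,0],[0.05,0,-0.0005,0.027,0],[0.087,0,-0.0005,0.027,0],[0.087,0,-0.0005,0.027,0],[0.087,0,-0.0005,0.027,0],[0.087,0,-0.0005,0.027,0],[0.087,0,-0.0005,0.027,0],[0.087,0,-0.0005,0.02,0],[0.087,0,-0.0005,-0.01,0],[0.087,0,-0.0005,-0.045,0],[0.087,0,-0.0005,-0.07,0],[0.087,0,-0.0005,-0.07,0],[0.087,0,-0.0005,-0.07,0],[0.087,0,-0.0005,-0.07,0]]]' 25
python3 - <<'E'
from h import *
s=arm.get_state(); print(s['force'],s['eef_pos'],s['ee_rot']);im=grab_frame("wrist"); cv2.imwrite("pics/w25b.png",cv2.resize(im,(800,600)))
t=grab_frame("side"); cv2.imwrite("pics/s25.png",cv2.resize(t[140:230,200:320],(800,600),interpolation=cv2.INTER_CUBIC))
E
```

```text
t: 37.17
eef_pos: [0.6052, 0.0375, 0.1983]
ee_rot: [-3.132, 0.001, -3.14]
force: [-0.4, -0.4, -0.8]
width: 0.0867
[-0.4389 -0.4189 -0.7675] [0.6052 0.0375 0.1983] [-3.1325  0.0012 -3.14  ]
```

View pics/w25b.png

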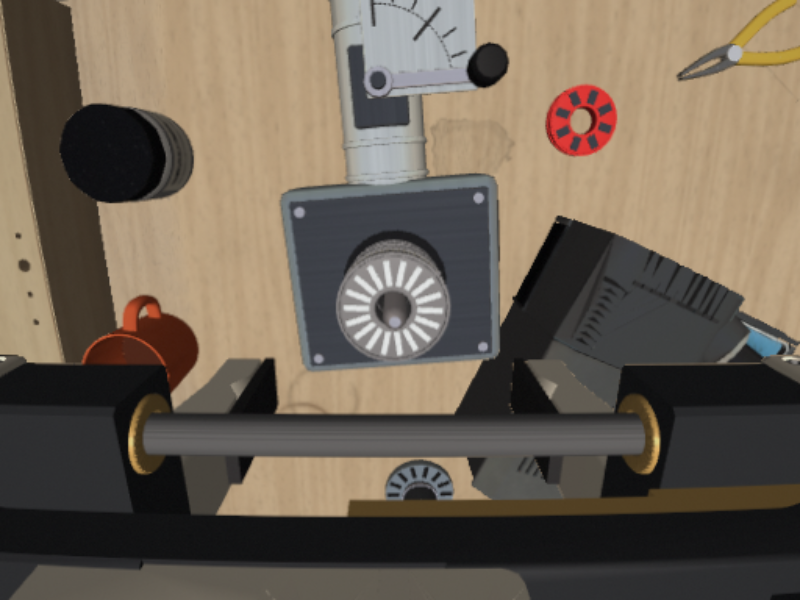

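View pics/s25.png

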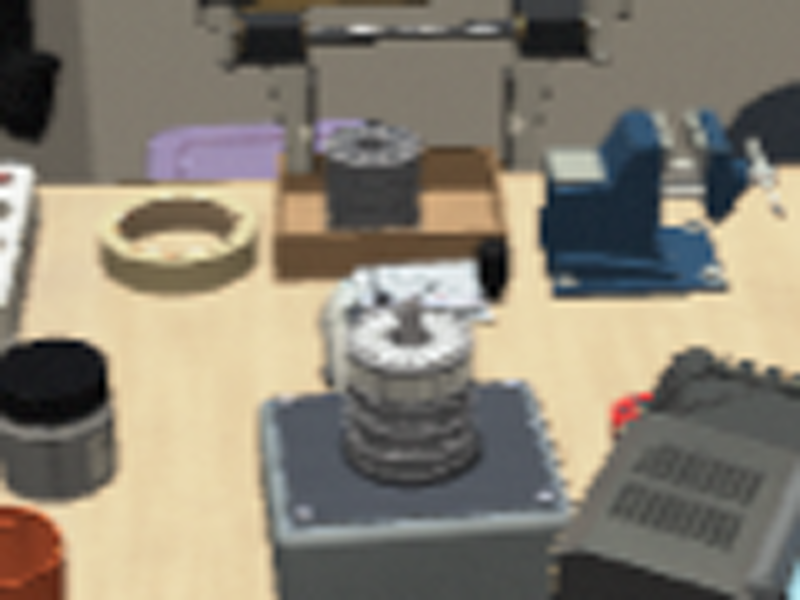

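```bash
python3 -m handwheel '[[[0.07,0.01,0.033,0,-7],[0.07,0.02,0.066,0,-14],[0.07,0.03,0.1,0,-21],[0.07,0.04,0.133,0,-28],[0.07,0.05,0.166,0,-35],[0.07,0.06,0.2,0,-42],[0.07,0.07,0.233,0,-49],[0.07,0.08,0.266,0,-56],[0.07,0.09,0.3,0,-63],[0.07,0.097,0.3235,0,-70],[0.07,0.097,0.3235,0,-77],[0.07,0.097,0.3235,0,-84],[0.07,0.097,0.3235,0,-90],[0.07,0.097,0.3235,0,-90],[0.07,0.097,0.3235,0,-90],[0.07,0.097,0.3235,0,-90]]]' 25
python3 - <<'E'
from h import *
s=arm.get_state(); print(s['force'],s['eef_pos'],s['ee_rot'],s['q']);im=grab_frame("wrist"); cv2.imwrite("pics/w26b.png",cv2.resize(im,(800,600)))
E
```

```text
t: 38.6
eef_pos: [0.5072, 0.3603, 0.1935]
ee_rot: [3.14, -0.011, -1.573]
force: [0.7, -1.1, 0.2]
width: 0.07
[ 0.7063 -1.0645  0.2405] [0.5072 0.3603 0.1935] [ 3.1404 -0.0108 -1.5729] [ 0.9348  0.2787 -0.11    0.0058 -1.1915  0.6317]
```

View pics/w26b.png

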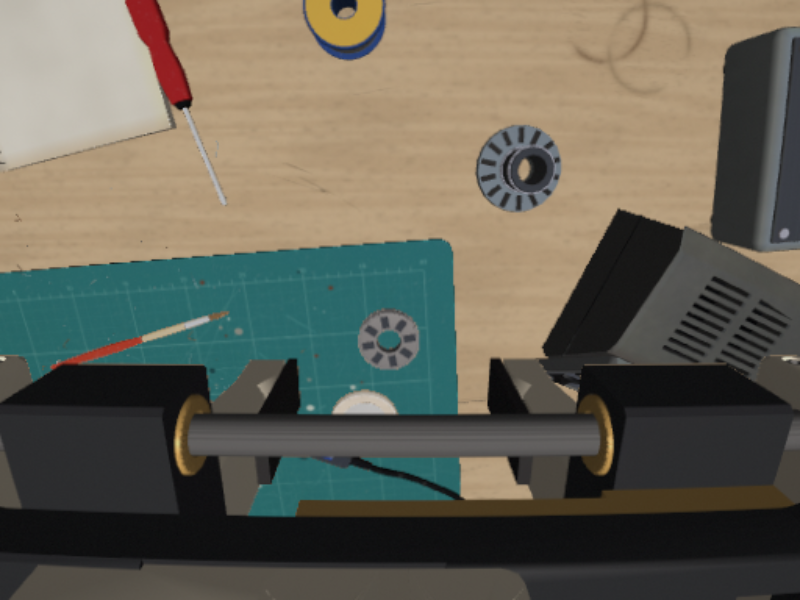

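Run:
```python
from h import *
p=wf(389,340,.015); print(p,wf(359,340,.009),wf(420,340,.009),'cap',wf(517,168,.01)); print(go(p[0]-.001,p[1],-.016), go(p[0]-.001,p[1],.1))
for z in (.05,.1): print("station left",wf(546,352,z))
A=lambda u,v:(80+u/4-.375,110+v/4-.375)
print([onz("top",A(475,560),z)[:2] for z in (0,.06,.1)])
```

```text
[0.4439 0.362  0.015 ] [0.4418 0.3875 0.009 ] [0.4415 0.3357 0.009 ] cap [0.5827 0.263  0.01  ]
[-0.0038  0.0641  0.2097] [-0.0026  0.0642  0.0937]
station left [0.4468 0.2412 0.05  ]
station left [0.4677 0.2594 0.1   ]
[array([0.4299, 0.2416]), array([0.4338, 0.2325]), array([0.4365, 0.2264])]
```

```bash
python3 -m handwheel '[[[0.07,-0.003,0.035,0.03,0],[0.07,-0.003,0.064,0.06,0],[0.07,-0.003,0.064,0.095,0],[0.07,-0.003,0.064,0.13,0],[0.07,-0.004,0.064,0.165,0],[0.07,-0.004,0.064,0.19,0],[0.07,-0.004,0.064,0.207,0],[0.07,-0.004,0.064,0.214,0],[0.07,-0.004,0.064,0.2145,0],[0.04,-0.004,0.064,0.2145,0],[0.04,-0.004,0.064,0.2145,0],[0.04,-0.004,0.064,0.2145,0],[0.04,-0.004,0.064,0.2145,0],[0.04,-0.004,0.064,0.2145,0],[0.04,-0.004,0.064,0.2145,0],[0.04,-0.004,0.064,0.2145,0]]]' 18
python3 -m handwheel '[[[0.04,0,0,-0.03,0],[0.04,0,0,-0.07,0],[0.04,0,0,-0.11,0],[0.04,0,0,-0.15,0],[0.04,0,0,-0.19,0],[0.04,0,0,-0.205,0],[0.04,0,0,-0.205,0],[0.04,0,0,-0.205,0],[0.04,0,0,-0.205,0]]]' 20
python3 - <<'E'
from h import *
s=arm.get_state(); im=grab_frame("wrist"); cv2.imwrite("pics/w27b.png",cv2.resize(im,(800,600)))
print(s['eef_pos'],s['ee_rot'],s['width'],s['q']); print(go(.6053,.0375,.17,s))
E
```

```text
t: 39.98
eef_pos: [0.4436, 0.363, -0.0195]
ee_rot: [-3.141, -0.009, -1.572]
force: [-1.7, -0.9, 7.1]
width: 0.0486
t: 40.73
eef_pos: [0.443, 0.3643, 0.1848]
ee_rot: [3.141, -0.009, -1.572]
force: [-0.2, 0.8, -0.9]
width: 0.0481
[0.443  0.3643 0.1848] [ 3.141  -0.0093 -1.5723] 0.04808668978105537 [ 1.0324  0.2046 -0.2291  0.0047 -1.1454  0.5349]
[ 0.3264 -0.1628  0.0178]
```

View pics/w27b.png

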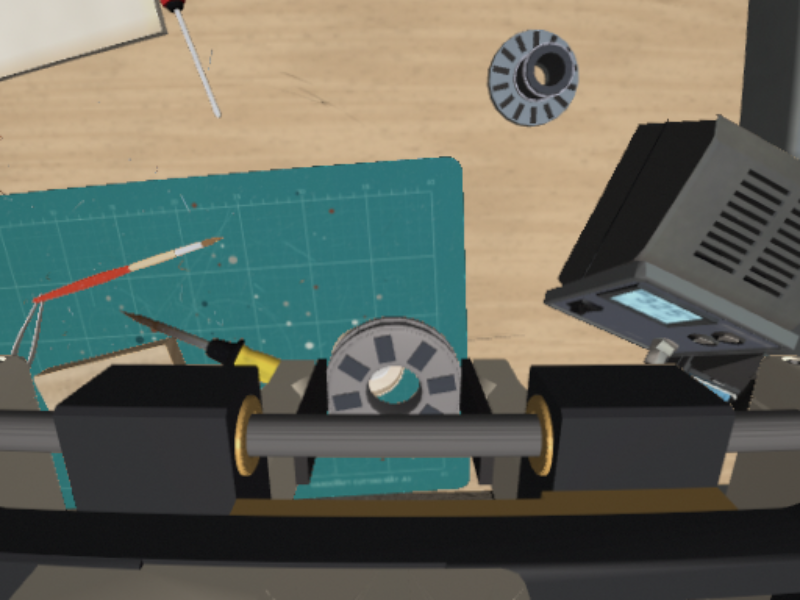

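```bash
python3 -m handwheel '[[[0.04,0.027,-0.0135,0,7],[0.04,0.055,-0.027,0,14],[0.04,0.082,-0.04,0,21],[0.04,0.11,-0.054,0,28],[0.04,0.137,-0.068,0,35],[0.04,0.164,-0.081,0,42],[0.04,0.192,-0.095,0,49],[0.04,0.219,-0.108,0,56],[0.04,0.247,-0.122,0,63],[0.04,0.274,-0.136,0,70],[0.04,0.301,-0.149,0,77],[0.04,0.328,-0.163,0.01,84],[0.04,0.328,-0.163,0.018,90],[0.04,0.328,-0.163,0.018,90],[0.04,0.328,-0.163,0.018,90],[0.04,0.328,-0.163,0.018,90]]]' 20
python3 - <<'E'
from h import *
s=arm.get_state(); print(s['force'],s['eef_pos'],s['ee_rot'],s['q'],s['width']);print(go(.6053,.0365,.145,s),go(.6053,.0365,.125,s))
im=grab_frame("wrist"); cv2.imwrite("pics/w28b.png",cv2.resize(im,(800,600)))
E
```

```text
t: 42.12
eef_pos: [0.6052, 0.0361, 0.1692]
ee_rot: [-3.131, -0.002, -3.139]
force: [0.2, -0.0, -0.2]
width: 0.0481
[ 0.2085 -0.016  -0.2388] [0.6052 0.0361 0.1692] [-3.1308 -0.002  -3.1389] [ 0.388   0.2665 -0.1861  0.0103 -1.124  -0.3898] 0.048093785797360164
[-0.0002  0.0007  0.0241] [-0.0002  0.0009  0.0441]
```

View pics/w28b.png

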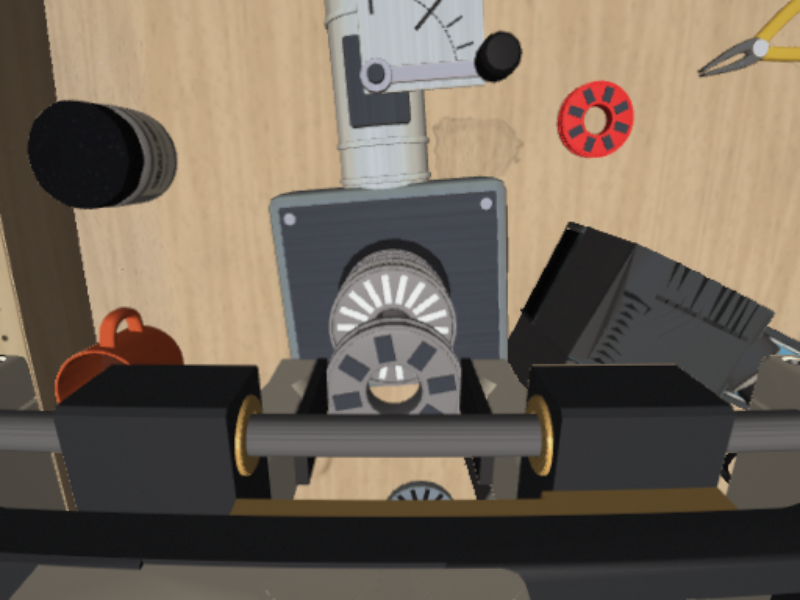

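Descend to just threaded and check.

```bash
python3 -m handwheel '[[[0.04,0,0.0005,0.01,0],[0.04,0,0.0005,0.02,0],[0.04,0,0.0005,0.028,0],[0.04,0,0.0005,0.034,0],[0.04,0,0.0005,0.04,0],[0.04,0,0.0005,0.043,0],[0.04,0,0.0005,0.043,0],[0.04,0,0.0005,0.043,0]]]' 20
python3 - <<'E'
from h import *
s=arm.get_state(); print(s['force'],s['eef_pos'],s['ee_rot'],s['q'],s['width'])
im=grab_frame("wrist"); cv2.imwrite("pics/w29b.png",cv2.resize(im[200:300,180:330],(750,500)))
E
```

```text
t: 42.83
eef_pos: [0.6053, 0.0364, 0.1266]
ee_rot: [-3.131, -0.001, -3.139]
force: [0.7, 0.6, 0.1]
width: 0.0484
[0.6983 0.63   0.0562] [0.6053 0.0364 0.1266] [-3.1309 -0.0013 -3.139 ] [ 0.3885  0.3007 -0.2425  0.0109 -1.0328 -0.3915] 0.04842737379652804
```

View pics/w29b.png

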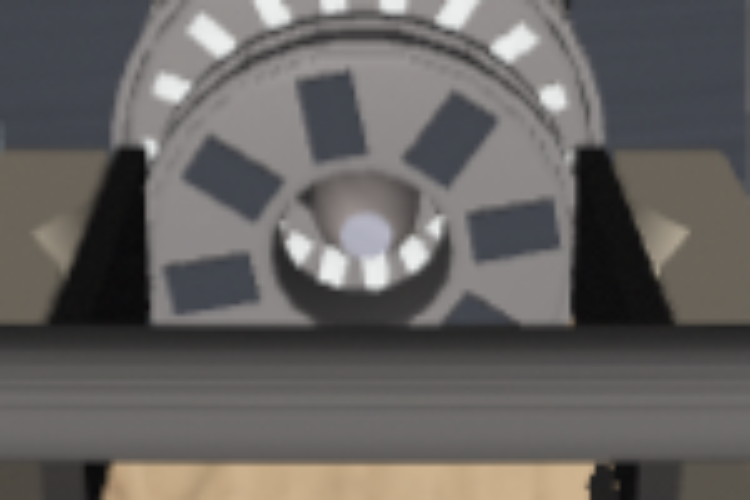

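```bash
python3 -m handwheel '[[[0.04,0,0,0.006,0],[0.04,0,0,0.012,0],[0.04,0,0,0.013,0],[0.04,0,0,0.013,0],[0.04,0,0,0.013,0],[0.07,0,0,0.013,0],[0.07,0,0,0.013,0],[0.07,0,0,0.013,0],[0.07,0,0,0.013,0],[0.07,0,0,0.013,0],[0.087,0,0,0.01,0],[0.087,0,0,-0.02,0],[0.087,0,0,-0.06,0],[0.087,0,0,-0.085,0],[0.087,0,0,-0.085,0],[0.087,0,0,-0.085,0],[0.087,0,0,-0.085,0]]]' 20
python3 - <<'E'
from h import *
s=arm.get_state(); print(s['force'],s['eef_pos'],s['ee_rot']);im=grab_frame("wrist"); cv2.imwrite("pics/w30b.png",cv2.resize(im,(800,600)))
t=grab_frame("side"); cv2.imwrite("pics/s30.png",cv2.resize(t[140:290,200:400],(800,600),interpolation=cv2.INTER_CUBIC))
E
```

```text
t: 44.3
eef_pos: [0.6053, 0.0373, 0.2118]
ee_rot: [-3.132, -0.001, -3.139]
force: [-0.0, 0.3, -1.0]
width: 0.0866
[-0.0168  0.3016 -1.0202] [0.6053 0.0373 0.2118] [-3.1315 -0.0009 -3.1392]
```

View pics/w30b.png

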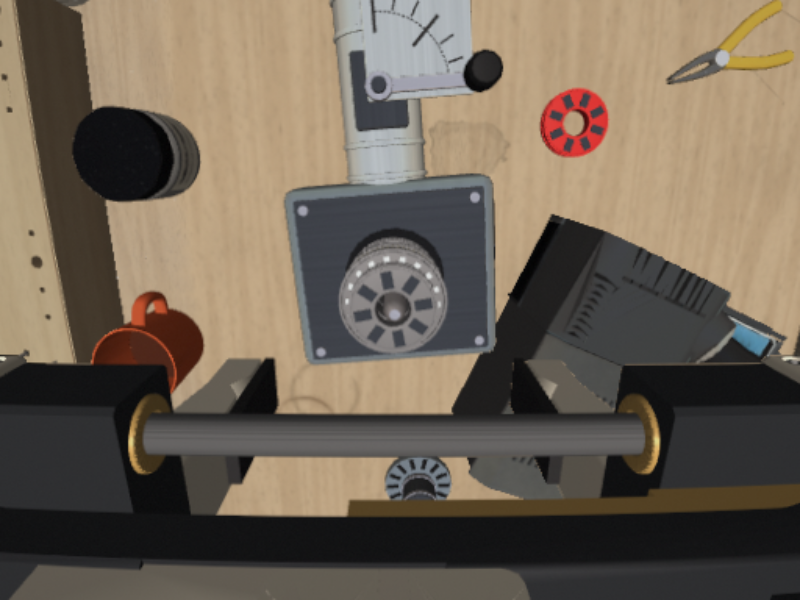

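View pics/s30.png

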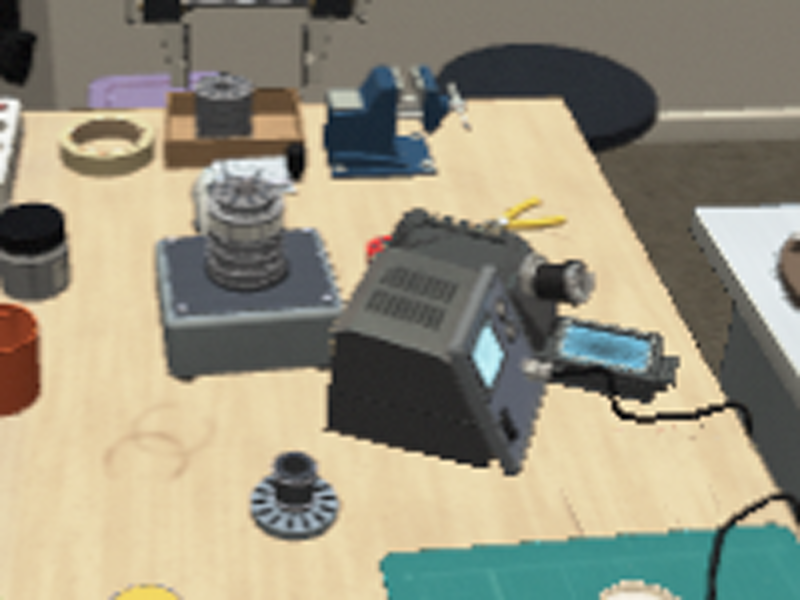

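```bash
python3 -m handwheel '[[[0.07,0.013,0.04,0.005,7],[0.07,0.026,0.08,0.01,14],[0.07,0.039,0.12,0.015,21],[0.07,0.052,0.16,0.018,28],[0.07,0.054,0.166,0.018,28],[0.07,0.054,0.166,0.018,28],[0.07,0.054,0.166,0.018,28],[0.07,0.054,0.166,0.018,28]]]' 25
python3 - <<'E'
from h import *
s=arm.get_state(); print(s['force'],s['eef_pos'],s['ee_rot'],s['q']);im=grab_frame("wrist"); cv2.imwrite("pics/w31b.png",cv2.resize(im,(800,600)))
E
```

```text
t: 45.07
eef_pos: [0.5502, 0.2025, 0.1904]
ee_rot: [-3.129, 0.002, 2.656]
force: [0.6, -0.1, 0.2]
width: 0.0697
[ 0.5665 -0.0869  0.2029] [0.5502 0.2025 0.1904] [-3.1293  0.0023  2.6564] [ 0.6911  0.2225 -0.1939  0.0075 -1.1649 -1.1792]
```

View pics/w31b.png

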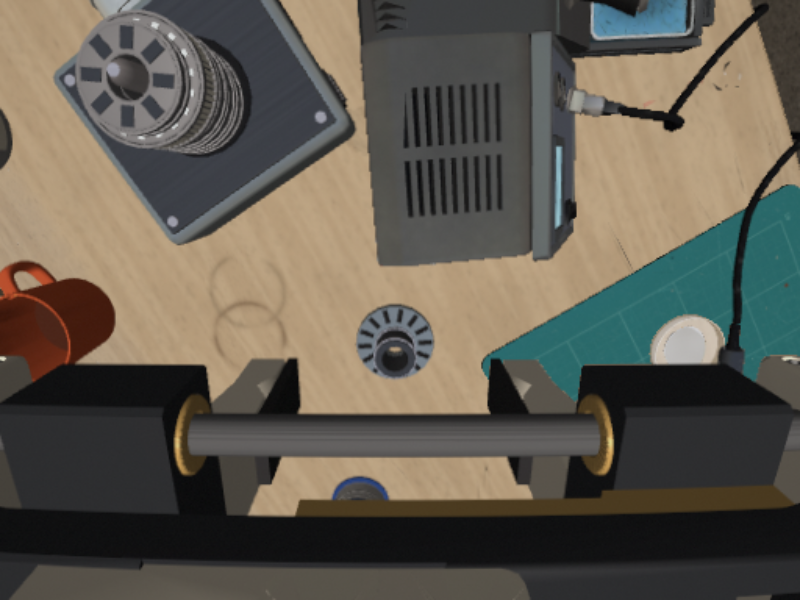

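Run:
```python
from h import *
print(wf(395.5,341,.010),wf(394,356,.044)); p=(.5825,.260); print(go(*p,-.012),go(*p,.1))
```

```text
[0.5804 0.2587 0.01  ] [0.5812 0.2577 0.044 ]
[-0.0009  0.0686  0.2018] [-0.0011  0.0672  0.0898]
```

```bash
python3 -m handwheel '[[[0.07,-0.001,0.035,0.03,0],[0.07,-0.001,0.067,0.06,0],[0.07,-0.001,0.067,0.09,0],[0.07,-0.001,0.068,0.125,0],[0.07,-0.001,0.068,0.16,0],[0.07,-0.001,0.068,0.185,0],[0.07,-0.001,0.068,0.198,0],[0.07,-0.001,0.068,0.202,0],[0.07,-0.001,0.068,0.202,0],[0.02,-0.001,0.068,0.202,0],[0.02,-0.001,0.068,0.202,0],[0.02,-0.001,0.068,0.202,0],[0.02,-0.001,0.068,0.202,0],[0.02,-0.001,0.068,0.202,0],[0.02,-0.001,0.068,0.202,0],[0.02,-0.001,0.068,0.202,0],[0.02,-0.001,0.068,0.202,0],[0.02,-0.001,0.068,0.202,0]]]' 35
python3 -m handwheel '[[[0.02,0,0,-0.03,0],[0.02,0,0,-0.07,0],[0.02,0,0,-0.11,0],[0.02,0,0,-0.15,0],[0.02,0,0,-0.19,0],[0.02,0,0,-0.2,0],[0.02,0,0,-0.2,0],[0.02,0,0,-0.2,0],[0.02,0,0,-0.2,0]]]' 35
python3 - <<'E'
from h import *
s=arm.get_state(); im=grab_frame("wrist"); cv2.imwrite("pics/w32b.png",cv2.resize(im,(800,600)))
print(s['eef_pos'],s['ee_rot'],s['width'],s['q']); print(go(.6053,.0375,.19,s))
t=grab_frame("side"); cv2.imwrite("pics/s32.png",cv2.resize(t[140:290,200:400],(800,600),interpolation=cv2.INTER_CUBIC))
E
```

```text
t: 46.62
eef_pos: [0.5824, 0.2596, -0.0118]
ee_rot: [-3.13, 0.003, 2.656]
force: [-2.5, 1.3, 5.3]
width: 0.0308
t: 47.37
eef_pos: [0.5819, 0.2614, 0.1862]
ee_rot: [-3.128, 0.001, 2.655]
force: [0.4, 0.3, -2.8]
width: 0.0305
[0.5819 0.2614 0.1862] [-3.1275  0.0008  2.6554] 0.030454451646244305 [ 0.7313  0.3112 -0.0814  0.0061 -1.1911 -1.2198]
[-0.1253 -0.187  -0.0011]
```

View pics/w32b.png

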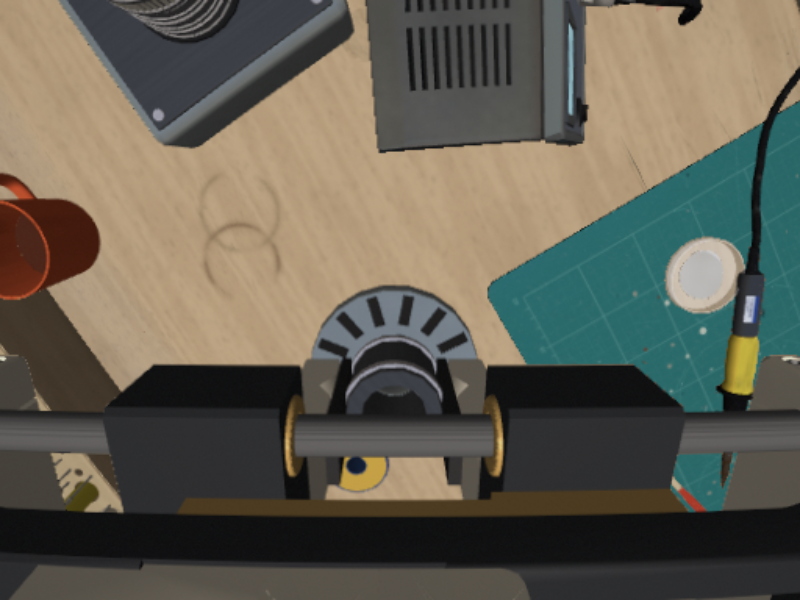

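View pics/s32.png

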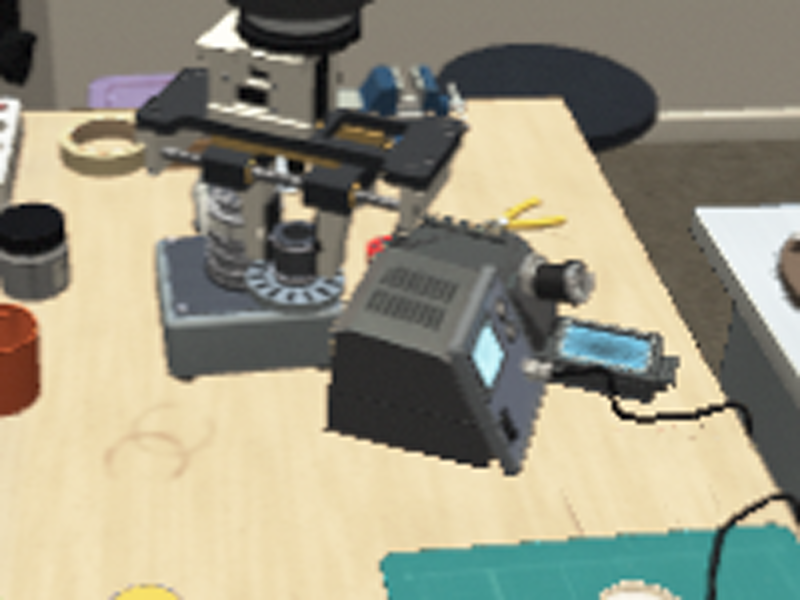

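```bash
python3 -m handwheel '[[[0.02,-0.02,-0.03,0,-7],[0.02,-0.04,-0.06,0,-14],[0.02,-0.06,-0.09,0,-21],[0.02,-0.08,-0.12,0,-28],[0.02,-0.1,-0.15,0,-28],[0.02,-0.12,-0.18,0,-28],[0.02,-0.125,-0.187,0.01,-28],[0.02,-0.125,-0.187,0.021,-28],[0.02,-0.125,-0.187,0.021,-28],[0.02,-0.125,-0.187,0.021,-28],[0.02,-0.125,-0.187,0.021,-28]]]' 35
python3 - <<'E'
from h import *
s=arm.get_state(); im=grab_frame("wrist"); cv2.imwrite("pics/w33b.png",cv2.resize(im,(800,600)))
print(s['eef_pos'],s['ee_rot'],s['width'],s['q']); print(go(.6053,.038,.14,s))
t=grab_frame("side"); cv2.imwrite("pics/s33.png",cv2.resize(t[140:230,200:320],(800,600),interpolation=cv2.INTER_CUBIC))
E
```

```text
t: 48.38
eef_pos: [0.6051, 0.0382, 0.1674]
ee_rot: [-3.128, -0.007, -3.138]
force: [0.1, 0.0, -0.6]
width: 0.0301
[0.6051 0.0382 0.1674] [-3.1276 -0.007  -3.1378] 0.03014267193182733 [ 0.3923  0.2713 -0.1841  0.0115 -1.1271 -0.3934]
[-0.0004  0.0002  0.0274]
```

View pics/w33b.png

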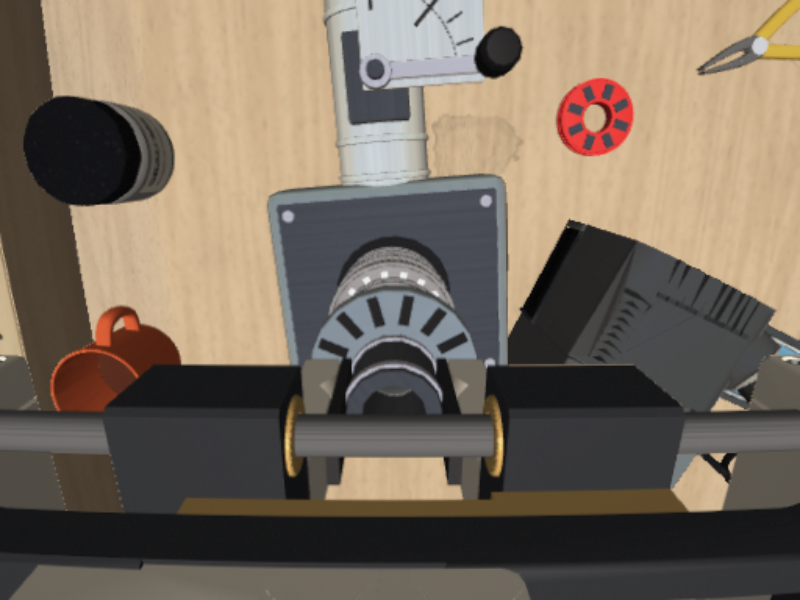

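View pics/s33.png

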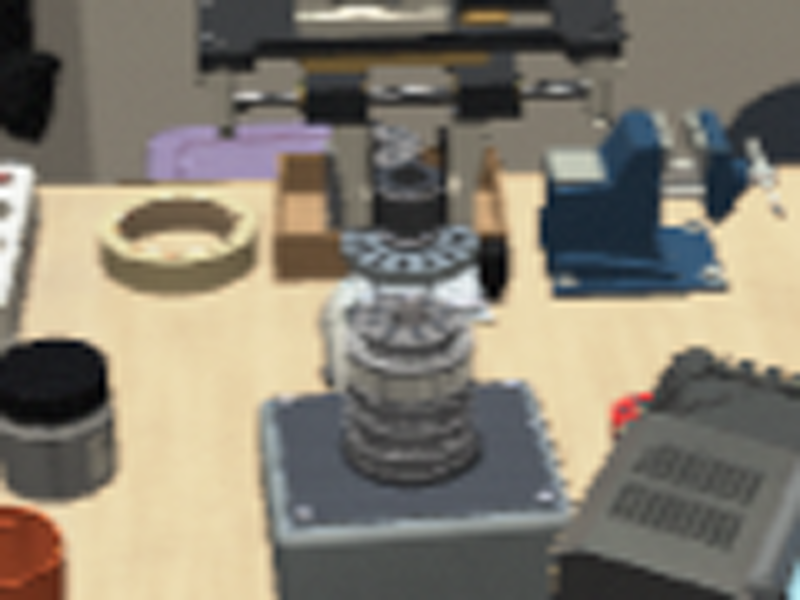

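```bash
python3 -m handwheel '[[[0.02,0,0,0.008,0],[0.02,0,0,0.014,0],[0.02,0,0,0.019,0],[0.02,0,0,0.024,0],[0.02,0,0,0.028,0],[0.02,0,0,0.028,0],[0.02,0,0,0.028,0]]]' 35
python3 - <<'E'
from h import *
s=arm.get_state(); im=grab_frame("wrist"); cv2.imwrite("pics/w34b.png",cv2.resize(im[190:310,170:330],(800,600)))
print(s['eef_pos'],s['ee_rot'],s['width'],s['force'],s['moment'])
t=grab_frame("side"); cv2.imwrite("pics/s34.png",cv2.resize(t[140:230,200:320],(800,600),interpolation=cv2.INTER_CUBIC))
E
```

```text
t: 49.07
eef_pos: [0.6051, 0.0379, 0.1398]
ee_rot: [-3.128, -0.006, -3.138]
force: [-1.1, 0.8, -1.1]
width: 0.0308
[0.6051 0.0379 0.1398] [-3.1277 -0.0064 -3.1375] 0.03079802531067123 [-1.1087  0.7554 -1.1296] [ 0.108   0.0365 -0.0408]
```

View pics/w34b.png

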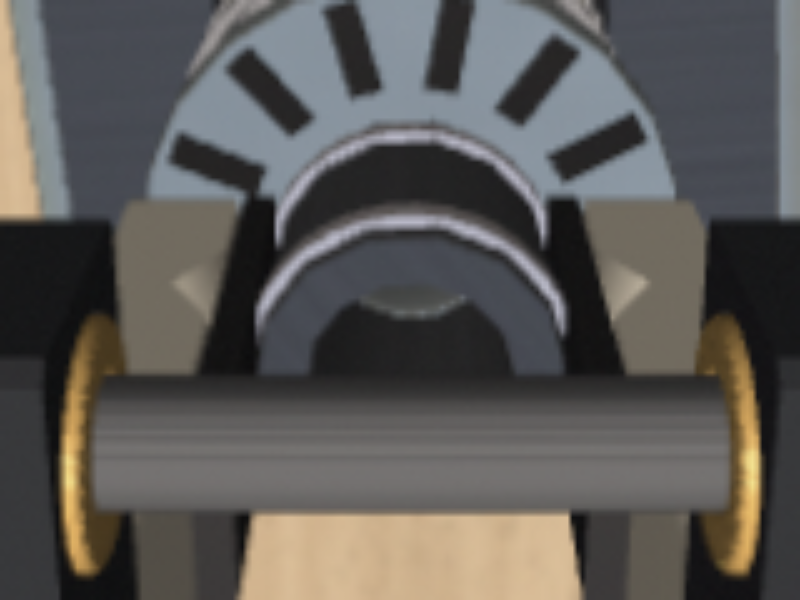

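View pics/s34.png

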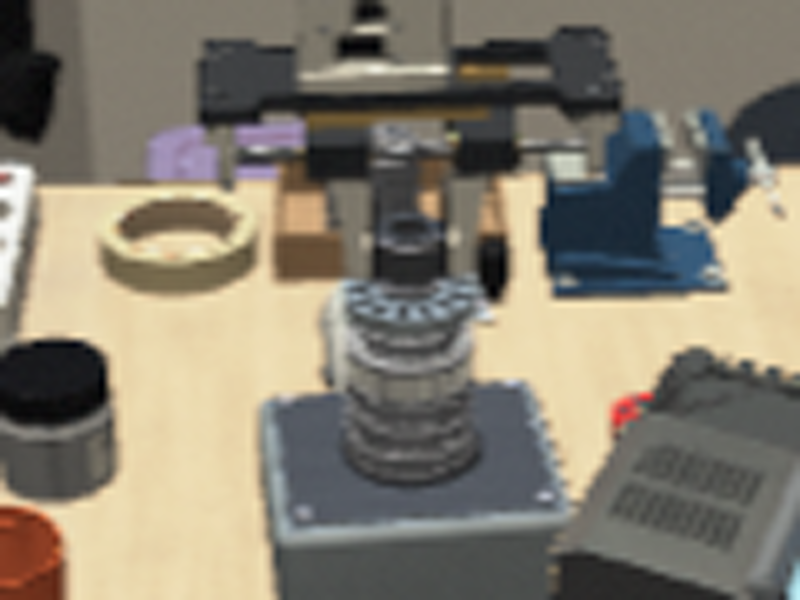

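```bash
python3 -m handwheel '[[[0.02,0,0,0.002,0],[0.02,0,0,0.0035,0],[0.02,0,0,0.005,0],[0.02,0,0,0.005,0]]]' 35
python3 -m handwheel '[[[0.05,0,0,0,0],[0.06,0,0,0,0],[0.06,0,0,0,0],[0.06,0,0,0,0],[0.06,0,0,0,0],[0.06,0,0,0,0],[0.06,0,0,-0.02,0],[0.06,0,0,-0.05,0],[0.06,0,0,-0.08,0],[0.06,0,0,-0.09,0],[0.06,0,0,-0.09,0],[0.06,0,0,-0.09,0],[0.06,0,0,-0.09,0]]]' 20
python3 - <<'E'
from h import *
s=arm.get_state(); im=grab_frame("wrist"); cv2.imwrite("pics/w35b.png",cv2.resize(im,(800,600)))
print(s['eef_pos'],s['ee_rot'],s['width'],s['force'])
t=grab_frame("side"); cv2.imwrite("pics/s35.png",cv2.resize(t[140:230,200:320],(800,600),interpolation=cv2.INTER_CUBIC))
E
```

```text
t: 49.5
eef_pos: [0.6052, 0.0379, 0.135]
ee_rot: [-3.128, -0.006, -3.138]
force: [0.6, 0.7, -2.7]
width: 0.0303
t: 50.58
eef_pos: [0.6051, 0.0391, 0.224]
ee_rot: [-3.128, -0.007, -3.138]
force: [-0.6, -1.0, 0.5]
width: 0.0603
[0.6051 0.0391 0.224 ] [-3.128  -0.0071 -3.1378] 0.06031073969333979 [-0.6087 -0.9532  0.5189]
```

View pics/w35b.png

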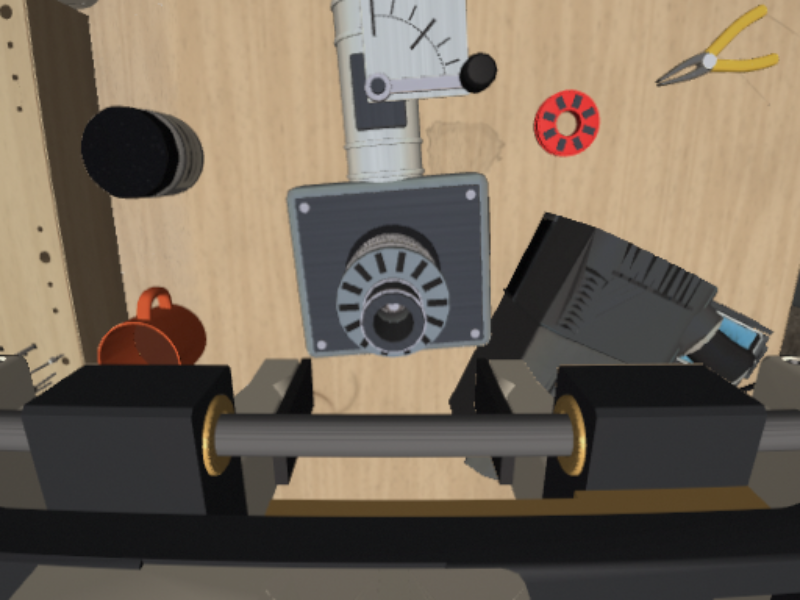

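View pics/s35.png

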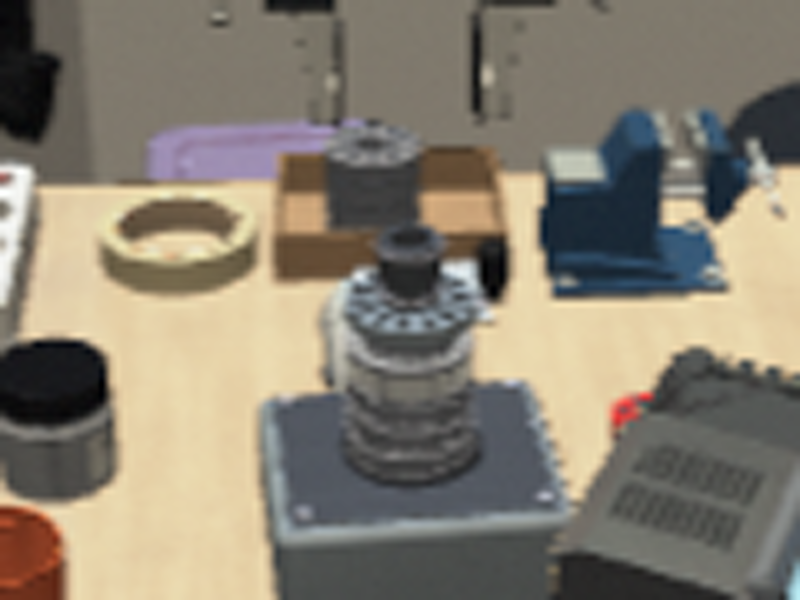

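```bash
python3 -m handwheel '[[[0.05,0.013,-0.035,0,0],[0.05,0.026,-0.07,0,0],[0.05,0.04,-0.105,0.005,0],[0.05,0.052,-0.133,0.02,0],[0.05,0.052,-0.133,0.05,0],[0.05,0.052,-0.133,0.08,0],[0.05,0.052,-0.133,0.11,0],[0.05,0.052,-0.133,0.135,0],[0.05,0.052,-0.133,0.15,0],[0.05,0.052,-0.133,0.158,0],[0.05,0.052,-0.133,0.158,0],[0.05,0.052,-0.133,0.158,0]]]' 8
python3 - <<'E'
from h import *
s=arm.get_state(); im=grab_frame("wrist"); cv2.imwrite("pics/w36b.png",cv2.resize(im,(800,600)))
print(s['eef_pos'],s['ee_rot'],s['width'],s['force'])
E
```

```text
t: 51.68
eef_pos: [0.5524, -0.0966, 0.068]
ee_rot: [-3.127, -0.009, -3.137]
force: [0.3, -0.9, 1.4]
width: 0.0504
[ 0.5524 -0.0966  0.068 ] [-3.127  -0.0086 -3.1375] 0.05036471373961865 [ 0.3139 -0.8665  1.4113]
```

View pics/w36b.png

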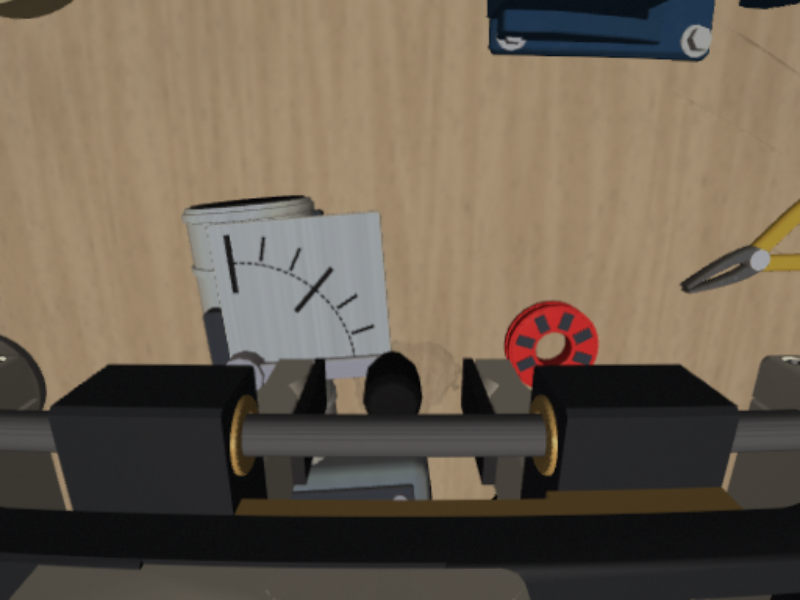

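```bash
python3 -m handwheel '[[[0.012,0,0,0,0],[0.012,0,0,0,0],[0.012,0,0,0,0],[0.012,0,0,0,0],[0.012,0,0,0,0],[0.012,0,0,0,0],[0.012,0,0,0,0],[0.012,-0.0003,-0.005,0,0],[0.012,-0.0016,-0.0101,0,0],[0.012,-0.003,-0.0153,0,0],[0.012,-0.0052,-0.0203,0,0],[0.012,-0.0077,-0.0252,0,0],[0.012,-0.0104,-0.0298,0,0],[0.012,-0.0157,-0.0366,0,0],[0.012,-0.0215,-0.0423,0,0],[0.012,-0.0215,-0.0423,0,0],[0.012,-0.0215,-0.0423,0,0]]]' 15
python3 - <<'E'
from h import *
s=arm.get_state(); im=grab_frame("wrist"); cv2.imwrite("pics/w37b.png",cv2.resize(im,(800,600)))
print(s['eef_pos'],s['ee_rot'],s['width'],s['force'])
E
```

```text
t: 53.15
eef_pos: [0.5711, -0.1419, 0.0686]
ee_rot: [-3.125, -0.014, -3.139]
force: [-10.2, -7.1, 7.6]
width: 0.0199
[ 0.5711 -0.1419  0.0686] [-3.1245 -0.0143 -3.1387] 0.019918667650952473 [-10.1637  -7.1419   7.6399]
```

View pics/w37b.png

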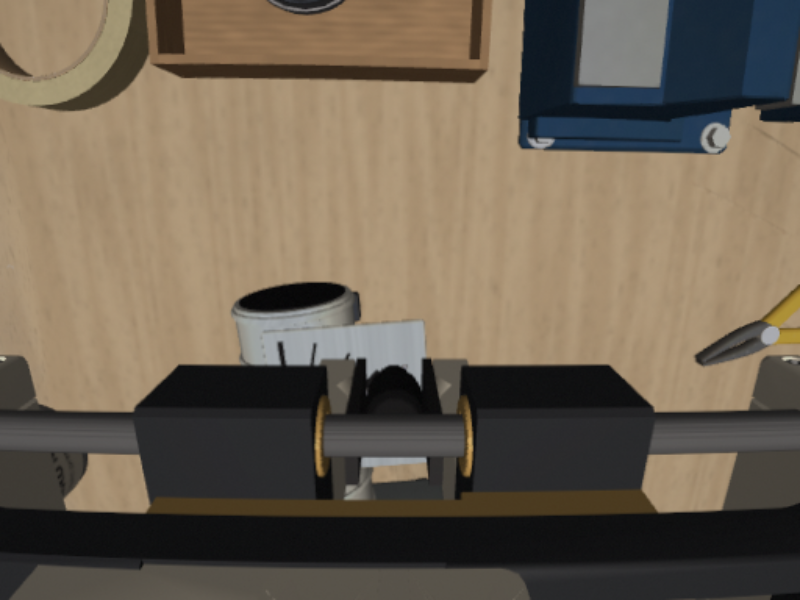

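```bash
python3 -m handwheel '[[[0.03,0,0,0,0],[0.05,0,0,0,0],[0.05,0,0,0,0],[0.05,0,0,0,0],[0.05,0,0,-0.03,0],[0.05,0,0,-0.06,0],[0.05,0,-0.01,-0.1,0],[0.05,-0.02,-0.02,-0.14,0],[0.05,-0.03,-0.03,-0.17,0],[0.05,-0.03,-0.03,-0.17,0],[0.05,-0.03,-0.03,-0.17,0],[0.05,-0.03,-0.03,-0.17,0]]]' 15
python3 - <<'E'
from h import *
s=arm.get_state(); im=grab_frame("wrist"); cv2.imwrite("pics/w38.png",im); cv2.imwrite("pics/w38b.png",cv2.resize(im,(800,600))); cv2.imwrite("pics/w38c.png",cv2.resize(im[110:235,200:320],(576,600),interpolation=cv2.INTER_CUBIC))
print(s['eef_pos'],s['ee_rot'],s['width'],s['force'])
E
```

```text
t: 54.2
eef_pos: [0.6034, -0.1686, 0.2382]
ee_rot: [-3.125, -0.014, -3.139]
force: [0.2, 0.0, -0.7]
width: 0.0502
[ 0.6034 -0.1686  0.2382] [-3.1252 -0.0144 -3.1388] 0.05020237195448155 [ 0.1531  0.0445 -0.6561]
```

View pics/w38c.png

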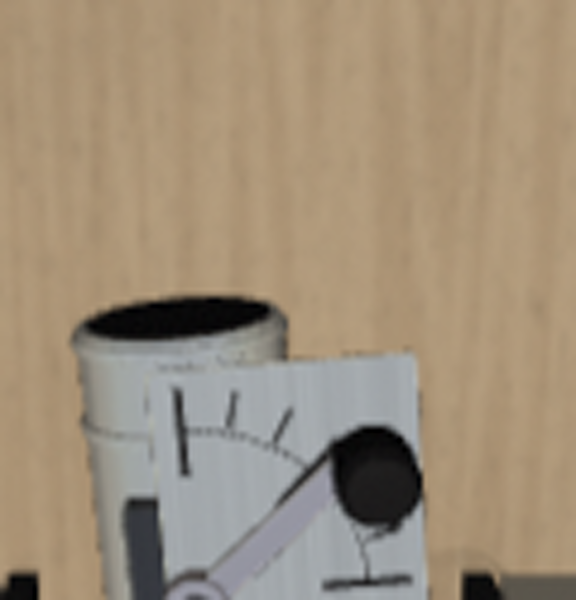

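View pics/w38b.png

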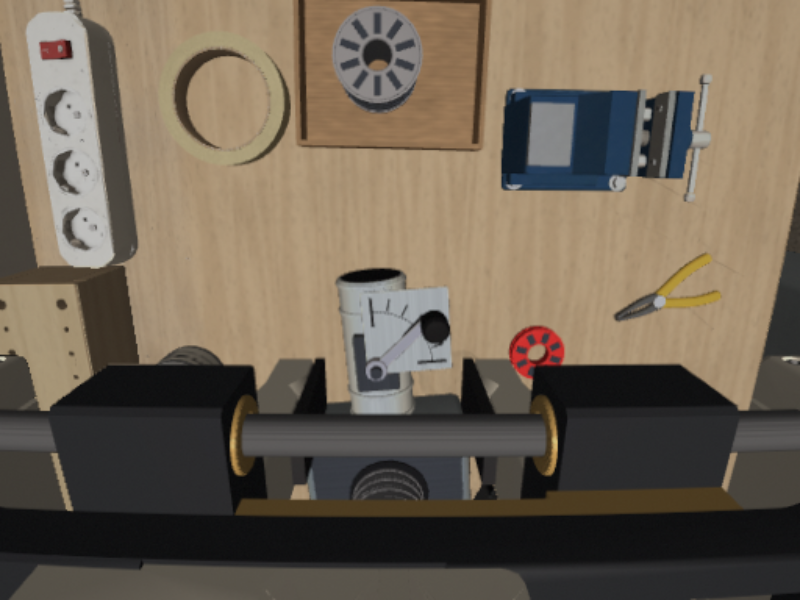

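Run:
```python
from h import *
p=np.array([.6145,-.0896])
k=wf(433,327,.114); k2=wf(433,327,.105); pv=wf(376.5,370,.087); print(k,k2,pv)
ang=lambda d:np.degrees(np.arctan2(d[1],d[0]))
print(ang(k-pv)+175.5,ang(k2-pv)+175.5,ang(k[:2]-p)+175.5, np.linalg.norm((k-pv)[:2]))
im=cv2.imread("pics/w38.png"); hsv=cv2.cvtColor(im,cv2.COLOR_BGR2HSV)
for u,v in [(200+270/4.8,110+545/4.8),(200+240/4.8,110+480/4.8),(200+315/4.8,110+500/4.8)]: print(im[int(v),int(u)],hsv[int(v),int(u)])
# marks
m0=[wf((200+x/4.8+.5)/.64-.5,(110+y/4.8+.5)/.64-.5,.08) for x,y in ((325,585),(410,578))]
m9=[wf((200+x/4.8+.5)/.64-.5,(110+y/4.8+.5)/.64-.5,.08) for x,y in ((185,473),(177,390))]
print("m0 dir",ang(m0[1]-m0[0]),"m90 dir",ang(m9[1]-m9[0]))
```

```text
[ 0.5743 -0.1376  0.114 ] [ 0.5734 -0.1346  0.105 ] [ 0.615 -0.093  0.087]
43.159784197938166 40.49227034452571 45.58149747017299 0.060338126149809386
[161 149 148] [118  21 161]
[170 166 161] [103  14 170]
[161 150 149] [118  19 161]
m0 dir -175.15753594415224 m90 dir -85.26955313109373
```

Run:
```python
from h import *
im=cv2.imread("pics/w38.png"); big=cv2.resize(im[200:240,230:300],None,fx=8,fy=8,interpolation=cv2.INTER_CUBIC)
cv2.imwrite("pics/w38d.png",big)
b=im.astype(int); m=((b[...,0]-b[...,1])>=8)&(b[...,2]>=b[...,1]-3)&(b[...,1]>110)
m2=np.zeros_like(m); m2[205:238,236:272]=m[205:238,236:272]
ys,xs=np.nonzero(m2); print(len(xs),xs.min(),xs.max(),ys.min(),ys.max())
P=np.array([wf((x+.5)/.64-.5,(y+.5)/.64-.5,.084)[:2] for x,y in zip(xs,ys)])
sel=(np.linalg.norm(P-[.615,-.0915],axis=1)>.011)&(np.linalg.norm(P-[.615,-.0915],axis=1)<.055)
P=P[sel]; vx,vy,x0,y0=cv2.fitLine(P.astype(np.float32),cv2.DIST_HUBER,0,.001,.001).ravel(); print(len(P),np.degrees(np.arctan2(-abs(vy),-abs(vx))),x0,y0)
```

```text
216 236 269 208 237
165 -134.25676 0.5944545 -0.11309491
```

View pics/w38d.png

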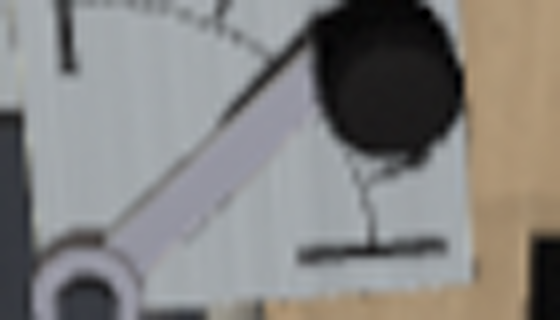

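Run:
```python
from h import *
print(go(.5715,-.1365,.067),go(.5715,-.1365,.15))
```

```text
[0.0287 0.0349 0.1705] [0.03   0.0335 0.0875]
```

```bash
python3 -m handwheel '[[[0.05,0.015,0.017,0.03,0],[0.05,0.03,0.0335,0.06,0],[0.05,0.03,0.0335,0.087,0],[0.05,0.0295,0.034,0.12,0],[0.05,0.029,0.035,0.145,0],[0.05,0.029,0.035,0.16,0],[0.05,0.029,0.035,0.1705,0],[0.05,0.029,0.035,0.1705,0],[0.012,0.029,0.035,0.1705,0],[0.012,0.029,0.035,0.1705,0],[0.012,0.029,0.035,0.1705,0],[0.012,0.029,0.035,0.1705,0],[0.012,0.029,0.035,0.1705,0],[0.012,0.029,0.035,0.1705,0],[0.012,0.029,0.035,0.1705,0]]]' 10
python3 -c "
from h import *
s=arm.get_state();print(s['eef_pos'],s['force'],s['width'],s['ee_rot'])"
```

```text
t: 55.5
eef_pos: [0.5711, -0.1366, 0.0677]
ee_rot: [-3.125, -0.015, -3.139]
force: [-2.3, 0.7, 5.0]
width: 0.0203
[ 0.5711 -0.1366  0.0677] [-2.3369  0.6693  4.9773] 0.020315674216697187 [-3.1248 -0.0155 -3.1385]
```

```bash
python3 -m handwheel '[[[0.012,-0.0012,-0.001,0,0],[0.012,-0.0024,-0.002,0,0],[0.012,-0.0036,-0.0031,0,0],[0.012,-0.0036,-0.0031,0,0],[0.012,-0.0036,-0.0031,0,0],[0.03,-0.0036,-0.0031,0,0],[0.05,-0.0036,-0.0031,0,0],[0.05,-0.0036,-0.0031,0,0],[0.05,-0.0036,-0.0031,0,0],[0.05,-0.0036,-0.0031,-0.03,0],[0.05,-0.0036,-0.0031,-0.06,0],[0.05,-0.0036,-0.013,-0.1,0],[0.05,-0.023,-0.03,-0.14,0],[0.05,-0.033,-0.05,-0.17,0],[0.05,-0.033,-0.05,-0.17,0],[0.05,-0.033,-0.05,-0.17,0],[0.05,-0.033,-0.05,-0.17,0]]]' 10
cat > lev.py <<'E'
from h import *
import sys
n=sys.argv[1]
s=arm.get_state(); im=grab_frame("wrist"); cv2.imwrite(f"pics/{n}.png",im); print(s['eef_pos'],s['ee_rot'])
c=proj("wrist",[.595,-.115,.085],s).astype(int); x0,y0=c-[35,30]
cv2.imwrite(f"pics/{n}d.png",cv2.resize(im[y0:y0+60,x0:x0+70],None,fx=8,fy=8,interpolation=cv2.INTER_CUBIC)); print(x0,y0)
b=im.astype(int); m=((b[...,0]-b[...,1])>=8)&(b[...,2]>=b[...,1]-3)&(b[...,1]>110)
ys,xs=np.nonzero(m[y0:y0+60,x0:x0+70]); xs+=x0; ys+=y0
P=np.array([onz("wrist",(x,y),.084,s)[:2] for x,y in zip(xs,ys)])
r=np.linalg.norm(P-[.615,-.0925],axis=1); P=P[(r>.011)&(r<.052)]
vx,vy,a,c=cv2.fitLine(P.astype(np.float32),cv2.DIST_HUBER,0,.001,.001).ravel(); print(len(P),np.degrees(np.arctan2(-abs(vy),-abs(vx))),a,c)
E
python3 lev.py w40
```

```text
t: 56.92
eef_pos: [0.6067, -0.1835, 0.2374]
ee_rot: [-3.125, -0.016, -3.139]
force: [-0.7, -0.5, -0.6]
width: 0.0504
[ 0.6067 -0.1835  0.2374] [-3.1254 -0.0157 -3.1391]
225 200
147 -129.17455 0.59671956 -0.11488288
```

View pics/w40d.png

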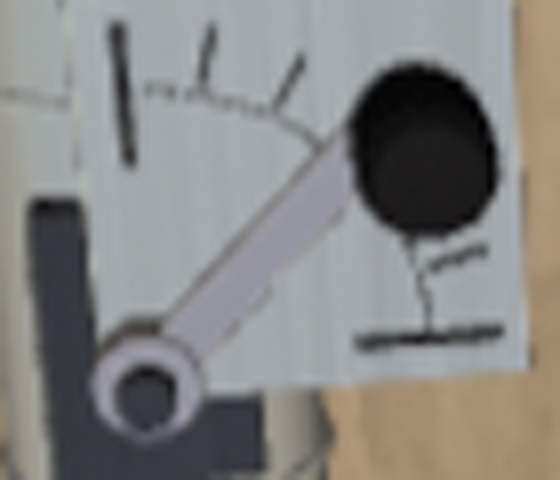

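```bash
python3 -m handwheel '[[[0.05,0,-0.04,-0.02,0],[0.05,0.02,-0.08,-0.02,0],[0.05,0.04,-0.12,-0.02,0],[0.05,0.06,-0.16,-0.02,0],[0.05,0.08,-0.2,-0.02,0],[0.05,0.1,-0.24,-0.02,0],[0.05,0.12,-0.28,-0.02,0],[0.05,0.12,-0.3,-0.02,0],[0.05,0.12,-0.3,-0.02,0],[0.05,0.12,-0.3,-0.02,0]]]' 10
python3 - <<'E'
from h import *
t=grab_frame("top"); cv2.imwrite("pics/t41.png",t); cv2.imwrite("pics/t41b.png",cv2.resize(t[110:260,210:410],(800,600),interpolation=cv2.INTER_CUBIC))
t=grab_frame("side"); cv2.imwrite("pics/s41.png",cv2.resize(t[140:230,200:320],(800,600),interpolation=cv2.INTER_CUBIC))
E
```

```text
t: 57.8
eef_pos: [0.4859, -0.4843, 0.2614]
ee_rot: [-3.127, -0.02, 3.142]
force: [-1.0, 1.0, -0.9]
width: 0.0499
```

View pics/t41b.png

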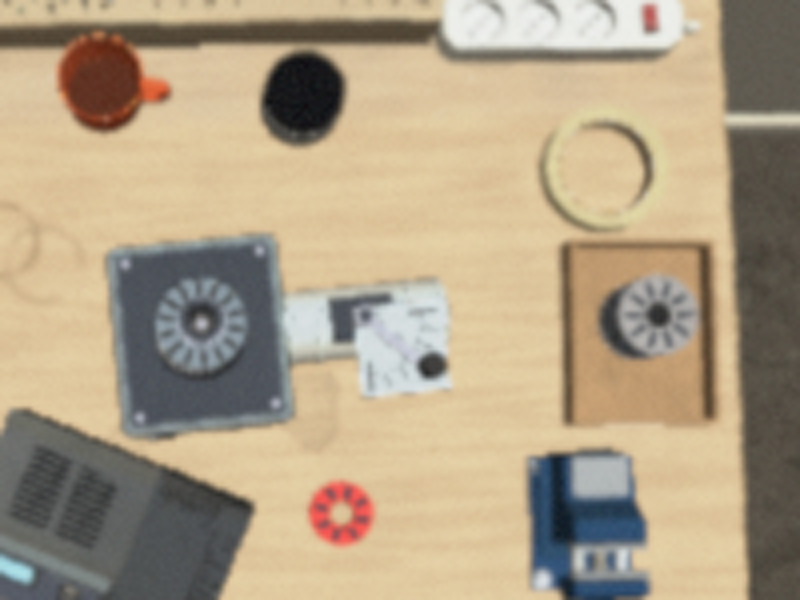

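View pics/s41.png

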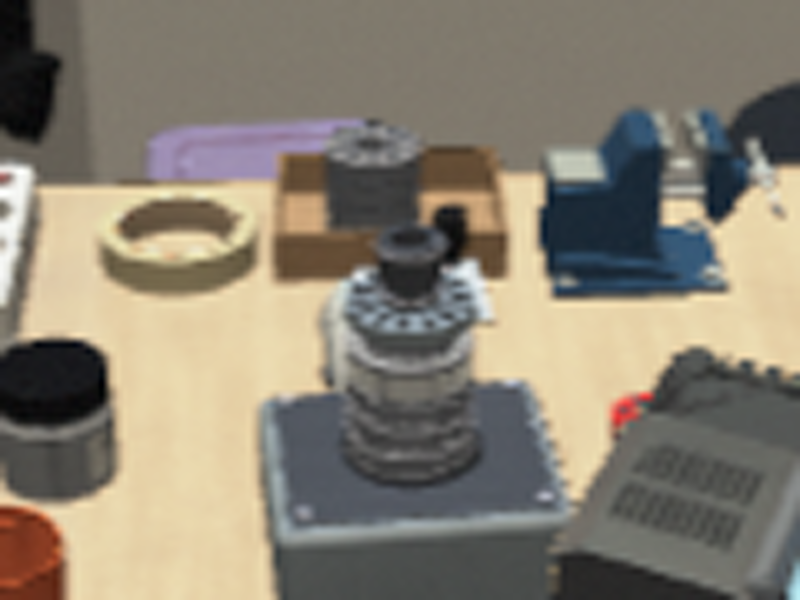

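Run:
```python
from h import *
B=lambda u,v:(210+u/4-.375,110+v/4-.375)
for z in (.114,.1):
    k=onz("top",B(432,364),z); d=k[:2]-[.6145,-.0896]; print(k,np.degrees(np.arctan2(d[1],d[0]))+175.3,np.linalg.norm(d))
```

```text
[ 0.5756 -0.1329  0.114 ] 43.37930928178287 0.058191851204146584
[ 0.5764 -0.1352  0.1   ] 45.450264866995525 0.059426953051934676
```

Both views put the lever within about 2° of the middle mark, so I'm handing in.

```bash
python3 -c "
from station import arm
print(arm.job_done(), arm.get_state()['t'])"
```

```text
the job is handed in; nothing more can be done
the job is handed in; nothing more can be done
```

The filter change is done and handed in at about 58 s of the 208 s allowed. I shut the damper and stood the spent cartridge upright in the carton. On the rod I stacked three carbon discs, the fine filter, the pre-filter and the intake cap. With the cap on, I set the lever to half open.

**Last checks**
- **Stack:** the side and top views show every part lying flat, with the cap on top.
- **Damper:** the wrist camera put the lever about 1° past the middle mark. The top camera gave 43–45.5°. I count it as 45° to within about 2°.
- **Bystanders:** the mug, the jar and the red look-alike are where they were.

**What did not go to plan**
- **Finger length:** the fingertips sit about 27 mm above the reported tool point, not at it. My first try at the knob closed on nothing, so I corrected for this from then on.
- **Pre-filter:** it was knocked about 3 cm during the run. I measured it again before picking it up.
- **Damper lever:** the first set left it near 41°, so I gripped it again and moved it on.
- **Tool tilt:** the tool drifted to about 1° of tilt over the run, with no effect I could see.

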